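Rack the rinsed copper beakers to dry

ROBOT

A 6-joint arm with a two-finger parallel gripper is mounted at the origin on the work surface. World frame = base frame: x ahead of the robot, y to its left, z up, the work surface at z = 0. Lengths are in m, angles in rad, forces in N, time in s.
With the tool pointing down it reaches from about 0.375 to 0.9 m from the base axis. Payload 3.1 kg.
Tool frame: the origin (TCP) lies between the finger pads; the fingertips stand 11 mm ahead of it and the grasp point (between the pads) lies 8 mm behind it; z points along the fingers, y is the line along which they close (so a half turn about z gives the same grasp; the last joint's range is limited). The gripper opens to 87 mm and grips with 3 to 60 N. Pads are 19 mm wide; open, the fingers measure 117 mm over their backs; the gripper's body (75 mm by 190 mm) begins 51 mm behind the grasp point.
Start: joints at [-1.387, 0.527, 1.433, -0, 1.181, -0.178], TCP at [0.221, -0.585, 0.234] pointing down, gripper open.
Joint ranges: [-3.08, 3.08], [-0.75, 2.2], [0.22, 2.44], [-1.43, 4.57], [0, 2.65], [-2.85, 2.85]. Speed limits (rad/s): [2.79, 2.79, 3.14, 3.14, 3.14, 3.14].

INTERFACE

Orientations are given as a unit quaternion [x, y, z, w].
In Python, from rig import robot gives the robot as it stands.
- The arm moves only by the tool move_arm, never from a script. Its argument "moves" is text: rows parted by semicolons, each of 7 numbers parted by spaces: the shift along the tool's x, y, z in units of 100 mm (1.0 is 100 mm), then the turn, a rotation vector about the tool's x, y, z in units of 90 degrees (1.0 is 90 degrees), then the opening, from 0 (shut) to 1 (fully open). A call has 1 to 12 rows; each row is the pose to reach, as a shift and turn from the pose commanded when the call began, along the tool's axes at that moment; what a row does not reach only later rows make up. A row lasts 1/10 s, in which the tool goes at most 50 mm and 8.59 degrees, less where a joint would pass 70% of its speed; a pose out of reach is approached as far as the arm can. A call with a number of a shift or a turn outside -1 to 1 is refused whole. A call with a gripper value outside its range is refused whole. The fingers move at their own pace and stop on an object; "squeeze" is the grip in N (left out, the last holds). Time passes only in rows, so rows that repeat a pose let the fingers close. It gives the time, the measured TCP pose, the force, the opening and the grip force at its end, in the units of the state.
- robot.get_obs(): the state, without advancing time (a new reading comes with each control period).
- robot.camera(name): name is "scene" or "top" or "wrist"; returns a dict with "image" (400x640x3 uint8, red, green, blue), "intrinsics" (3x3 intrinsics, pixels), "extrinsics" (4x4, takes a point from world to camera coordinates). Camera axes: x right, y up, looking along -z (the intrinsics and any distortion apply to the point x, -y, -z); pixel columns grow to the right and rows downward; lengths in m; the calibration is good to about 2 mm. A picture is of the moment at which its call begins. There is no depth.
- robot.hand_in(): hands the job in; it is judged then, once.
The state is a dict: "time": time; "q": joint angles; "joint_velocities": joint speeds; "joint_torque": joint torques, N m; "position": TCP position; "tool_rot": TCP orientation; "ft_force": force on the tool from outside, world axes, zero at the start; "moment": the same for the moment, N m; "grip_width": finger opening in m; "grip_force": force on a finger pad.
Only numpy, scipy, OpenCV 4.12 (cv2) and the standard library are available. Lean on these libraries where they do the work, as an engineer would, in place of code of your own. Each camera call takes 0.05 s, during which the arm holds its last target. There are 200 camera calls.

TASK

Draw the locking pin of the drying stand, park it upright in the side notch of its bracket, and pull the peg tray fully out from under the clear cover. Turn every copper beaker lying on the bench mouth down and set it over a wooden peg of its own, rim flat on the tray. When all are on, push the tray fully home and drop the pin right back into its bore to lock it, leaving the other things on the bench where they are.

Things in the scene. Friction and masses are not known exactly. Their poses are not given: they have to be found in the camera images.
- stand: Fixed steel stand; origin on the bench under the middle of the stowed peg row, z up, front -x (to the robot). Clear fixed cover over the stowed pegs: 90 mm in x, 330 in y, underside 135, top 141 mm up, on corner posts. Bracket on its -y side: plate 15 mm thick, top 47 mm up, x -190 to -75, y -205 to -135 mm. Base plate 8 mm high, forward to x = -220 mm.
- bore (a point): Centre of the round 14 mm bore in the bracket plate, on the plate's top face; the bore is vertical and goes right through. The pin stands here at the start and blocks a lug of the tray. Axes as the stand.
- notch (a point): Parking place in the 14 mm wide U-shaped side notch of the bracket plate, on its top face, 55 mm nearer the robot than the bore. The notch is open from above and to the stand's -y side (edge 15 mm away), closed 10 mm to the +y side. A parked pin hangs here with its flange on the plate. Axes as the stand.
- pin: Loose steel locking pin, 90 g: shaft 10 mm in diameter with a bevelled tip reaching 37 mm below the origin, flange 24 mm in diameter and 4 mm thick whose underside is at the origin, round grip 18 mm in diameter from 4 to 38 mm above the origin. +z up its axis. At the start it stands in the bore, flange on the plate.
- carriage (a joint): How far the peg tray is pulled out, m: 0 stowed, 0.100 fully out at its stop. It slides to the stand's -x (towards the robot) with about 3 N of friction and stays where it is left. The pin in the bore locks it: a lug of the tray stands 2 mm behind the shaft, so the pin goes in only with the tray home.
- handle (a point): Middle of the top of the tray's upright wooden handle: a post 16 mm (stand's x) by 24 mm (stand's y), 60 mm tall above the tray; it moves with the tray. The post stands 105 mm in front of the peg row. Pinch it from above across its 24 mm width. Axes as the stand.
- peg0 (a point): Foot of the -y side wooden peg, on its axis, on the tray's flat top face (20 mm above the bench); moves with the tray. Peg 22 mm in diameter, 65 mm tall, tapered over the last 10 mm, pegs 90 mm apart along the stand's y. Axes as the stand.
- peg1 (a point): Foot of the middle wooden peg, on its axis, on the tray's flat top face (20 mm above the bench); moves with the tray. Peg 22 mm in diameter, 65 mm tall, tapered over the last 10 mm, pegs 90 mm apart along the stand's y. Axes as the stand.
- peg2 (a point): Foot of the +y side wooden peg, on its axis, on the tray's flat top face (20 mm above the bench); moves with the tray. Peg 22 mm in diameter, 65 mm tall, tapered over the last 10 mm, pegs 90 mm apart along the stand's y. Axes as the stand.
- beaker0: Loose square copper beaker, 44 x 44 mm outside, 90 mm long, walls and bottom 3 mm, open at one end, about 260 g. Origin at the middle of the beaker; +x points along its length out of the mouth. At the start it lies on one of its flat sides on the bench with its mouth roughly away from the robot. May be absent (None).
- beaker1: Loose square copper beaker, 44 x 44 mm outside, 90 mm long, walls and bottom 3 mm, open at one end, about 260 g. Origin at the middle of the beaker; +x points along its length out of the mouth. At the start it lies on one of its flat sides on the bench with its mouth roughly away from the robot. May be absent (None).
- beaker2: Loose square copper beaker, 44 x 44 mm outside, 90 mm long, walls and bottom 3 mm, open at one end, about 260 g. Origin at the middle of the beaker; +x points along its length out of the mouth. At the start it lies on one of its flat sides on the bench with its mouth roughly away from the robot. May be absent (None).
- beaker0_mouth (a point): Centre of the open mouth of beaker0, in the plane of the rim (45 mm from the beaker's origin). Axes as the beaker.
- beaker1_mouth (a point): Centre of the open mouth of beaker1, in the plane of the rim (45 mm from the beaker's origin). Axes as the beaker.
- beaker2_mouth (a point): Centre of the open mouth of beaker2, in the plane of the rim (45 mm from the beaker's origin). Axes as the beaker.
- hammer: Bystander, to be left alone: ball hammer lying on the bench. Origin: near the middle of its length.
- wrench: Bystander, to be left alone: wrench lying on the bench. Origin: near the middle of its length.
- anvil_block: Bystander, to be left alone: small steel block 60 x 45 x 28 mm. Origin: centre of the underside.
- collar: Bystander, to be left alone: brass collar, 48 mm across, 22 mm high. Origin: centre of the underside.
- brush: Bystander, to be left alone: brush lying on the bench. Origin: near the middle of its length.
Mind the look-alikes: they are no part of the job. What is shaped like the beaker1 but yellow is not meant.

How it is judged:
On the way, in this order (a step that is already met when the one before it is completed fails the run):
1. the pin stands parked and released in the side notch (distance between pin and notch below 0.011 m and angle between pin's own z axis and vertical below 0.12 rad and contact force between the fingers and pin below 0.3 N), for 0.2 s.
2. the peg tray is pulled fully out (value of joint carriage above 0.09 m), for 0.2 s.
3. with the tray out, every beaker is mouth down on a peg and released (value of joint carriage above 0.085 m and angle between each of beaker0, beaker1, beaker2's own x axis and vertical above 3.03 rad and linear speed of each of beaker0, beaker1, beaker2 below 0.02 m/s and ((horizontal distance between beaker0_mouth and peg0 below 0.014 m and z of beaker0_mouth in the frame of peg0 below 0.006 m) or (horizontal distance between beaker0_mouth and peg1 below 0.014 m and z of beaker0_mouth in the frame of peg1 below 0.006 m) or (horizontal distance between beaker0_mouth and peg2 below 0.014 m and z of beaker0_mouth in the frame of peg2 below 0.006 m)) and ((horizontal distance between beaker1_mouth and peg0 below 0.014 m and z of beaker1_mouth in the frame of peg0 below 0.006 m) or (horizontal distance between beaker1_mouth and peg1 below 0.014 m and z of beaker1_mouth in the frame of peg1 below 0.006 m) or (horizontal distance between beaker1_mouth and peg2 below 0.014 m and z of beaker1_mouth in the frame of peg2 below 0.006 m)) and ((horizontal distance between beaker2_mouth and peg0 below 0.014 m and z of beaker2_mouth in the frame of peg0 below 0.006 m) or (horizontal distance between beaker2_mouth and peg1 below 0.014 m and z of beaker2_mouth in the frame of peg1 below 0.006 m) or (horizontal distance between beaker2_mouth and peg2 below 0.014 m and z of beaker2_mouth in the frame of peg2 below 0.006 m)) and contact force between the fingers and beaker0 below 0.3 N and contact force between the fingers and beaker1 below 0.3 N and contact force between the fingers and beaker2 below 0.3 N), for 0.2 s.
4. the tray is pushed fully home (value of joint carriage below 0.005 m), for 0.2 s.
At the end, for the whole second after the job is handed in: Each beaker present: mouth down within 6 degrees, mouth centre within 14 mm of the axis of its own peg, rim within 6 mm of the tray, at rest. Tray home within 5 mm. Pin back in the bore: origin within 5 mm of the bore point, upright within 7 degrees, at rest (distance between pin and bore below 0.005 m and angle between pin's own z axis and vertical below 0.12 rad and linear speed of each of pin, beaker0, beaker1, beaker2 below 0.02 m/s and value of joint carriage below 0.005 m and angle between each of beaker0, beaker1, beaker2's own x axis and vertical above 3.03 rad and ((horizontal distance between beaker0_mouth and peg0 below 0.014 m and z of beaker0_mouth in the frame of peg0 below 0.006 m) or (horizontal distance between beaker0_mouth and peg1 below 0.014 m and z of beaker0_mouth in the frame of peg1 below 0.006 m) or (horizontal distance between beaker0_mouth and peg2 below 0.014 m and z of beaker0_mouth in the frame of peg2 below 0.006 m)) and ((horizontal distance between beaker1_mouth and peg0 below 0.014 m and z of beaker1_mouth in the frame of peg0 below 0.006 m) or (horizontal distance between beaker1_mouth and peg1 below 0.014 m and z of beaker1_mouth in the frame of peg1 below 0.006 m) or (horizontal distance between beaker1_mouth and peg2 below 0.014 m and z of beaker1_mouth in the frame of peg2 below 0.006 m)) and ((horizontal distance between beaker2_mouth and peg0 below 0.014 m and z of beaker2_mouth in the frame of peg0 below 0.006 m) or (horizontal distance between beaker2_mouth and peg1 below 0.014 m and z of beaker2_mouth in the frame of peg1 below 0.006 m) or (horizontal distance between beaker2_mouth and peg2 below 0.014 m and z of beaker2_mouth in the frame of peg2 below 0.006 m))); the robot touches nothing.
It fails at once if a bystander is shoved more than 50 mm (distance of any of hammer, wrench, anvil_block, collar, brush from where it was at the start of the episode above 0.05 m).
Of beaker0, beaker1, beaker2 only 2 to 3 are there at a start; the rules pass over those that are not, and their reading is None.
At some moment in a run one of beaker0, beaker1, beaker2 may be knocked a few centimetres aside while the robot is not near it.
It also fails if it takes over 210 s, if anything falls off the work surface, if the arm or the gripper's body presses on something with over 40 N, if the wrist force passes 120 N, or if a joint passes its speed limit or range.

## Working session

There is one attempt and no reset: what is moved stays moved. The work goes in short steps, Python scripts to look and compute and a tool call to move; the robot and the scene stay as the last step left them, time stands still between calls to the robot, and variables do not carry over. Pictures are saved under pics/ and viewed, at most 14 in all, crops included, and the job is handed in when it is done.

Besides the shell and the picture viewer there is one more tool, called by a JSON object that holds its "op" and its "data". move_arm: Moves the arm, as the interface text tells. Shifts and turns lie within -1 to 1; 1 stands for 100 mm of shift or 90 degrees of turn. Its arguments: {"type":"object","properties":{"moves":{"type":"string"},"squeeze":{"type":"number"}},"required":["moves"]}

```bash
mkdir -p pics; ls; cat > h.py <<'E'
import numpy as np,cv2
from rig import robot
from scipy.spatial.transform import Rotation as R
def shot(n,f=None):
    c=robot.camera(n)
    np.savez('pics/%s.npz'%(f or n),**{k:np.array(v) for k,v in c.items() if k in('image','intrinsics','extrinsics')})
    if f: cv2.imwrite('pics/%s.png'%f,c['image'][:,:,::-1])
    return c
def load(f): return dict(np.load('pics/%s.npz'%f))
def ray(c,u,v):
    K=np.array(c['intrinsics']);E=np.array(c['extrinsics'])
    d=np.linalg.inv(K)@[u,v,1]; d=np.array([d[0],-d[1],-d[2]])
    return -E[:3,:3].T@E[:3,3], E[:3,:3].T@d
def onz(c,u,v,z):
    o,d=ray(c,u,v); return o+d*(z-o[2])/d[2]
def proj(c,p):
    K=np.array(c['intrinsics']);E=np.array(c['extrinsics'])
    q=E[:3,:3]@np.array(p)+E[:3,3]; q=K@[q[0],-q[1],-q[2]]; return q[:2]/q[2]
def state():
    o=robot.get_obs(); r=R.from_quat(o['tool_rot'])
    print('t',round(o['time'],2),'p',np.round(o['position'],4),'F',np.round(o['ft_force'],1),'w',round(o['grip_width'],4),'g',o['grip_force']); print(np.round(r.as_matrix(),3),'q',np.round(o['q'],2)); return o,r
E
python3 - <<'E'
from h import *
state()
for n in('scene','top'):
    c=shot(n,n+'0'); print(n,np.round(c['intrinsics'],1).tolist(),np.round(c['extrinsics'],3).tolist())
E
```

```text
pics
t 0.0 p [ 0.2211 -0.5838  0.2326] F [ 0.7 -0.4  0.1] w 0.0872 g 0.0
[[ 0.935  0.354 -0.   ]
 [ 0.354 -0.935  0.002]
 [ 0.    -0.002 -1.   ]] q [-1.39  0.53  1.43 -0.    1.18 -0.18]
scene [[381.0, 0.0, 322.1], [0.0, 381.0, 197.7], [0.0, 0.0, 1.0]] [[0.549, 0.836, 0.01, -0.323], [-0.543, 0.348, 0.764, 0.217], [0.635, -0.425, 0.645, -1.452], [0.0, 0.0, 0.0, 1.0]]
top [[428.9, 0.0, 323.6], [0.0, 428.9, 202.0], [0.0, 0.0, 1.0]] [[-0.004, -1.0, -0.005, 0.033], [0.996, -0.005, 0.086, -0.554], [-0.086, -0.005, 0.996, -1.251], [0.0, 0.0, 0.0, 1.0]]
```

View pics/top0.png

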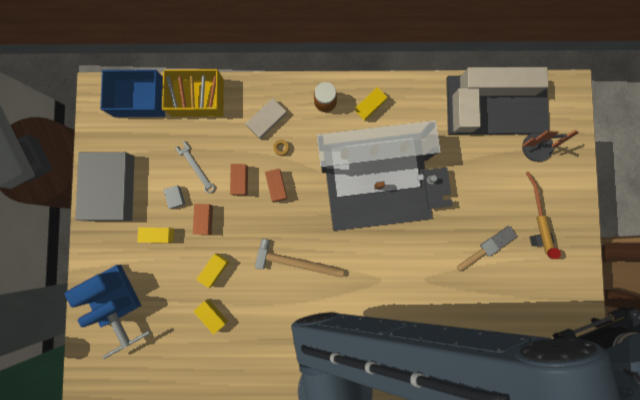

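View pics/scene0.png

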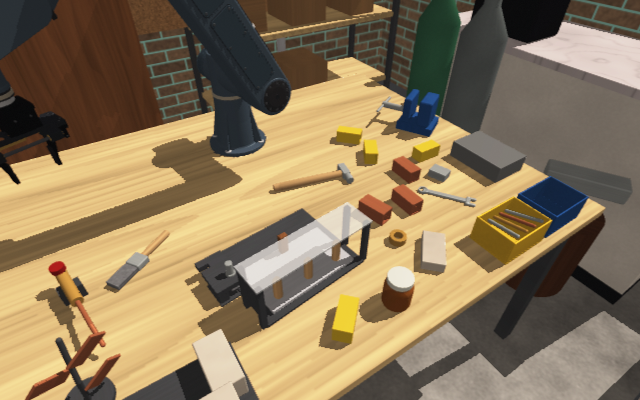

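The top view shows three copper beakers at about (238,179), (276,185) and (202,219). The stand is at about (380,170), its handle at (380,185) and the pin at (433,180). I'll measure these now.

```bash
python3 - <<'E'
from h import *
c=load('top0');im=c['image'];hsv=cv2.cvtColor(im,cv2.COLOR_RGB2HSV)
for (u,v) in[(238,179),(276,185),(202,219),(154,235)]: print(hsv[v,u])
m=((hsv[:,:,0]<10)&(hsv[:,:,1]>120)&(hsv[:,:,2]>70)).astype(np.uint8)
for ct in cv2.findContours(m,cv2.RETR_EXTERNAL,cv2.CHAIN_APPROX_NONE)[0]:
    if cv2.contourArea(ct)<150: continue
    b=cv2.boxPoints(cv2.minAreaRect(ct)); w=np.array([onz(c,*p,0.044)[:2] for p in b])
    e=[np.linalg.norm(w[1]-w[0]),np.linalg.norm(w[2]-w[1])]
    d=(w[1]-w[0]) if e[0]>e[1] else w[2]-w[1]
    print('beaker',np.round(w.mean(0),4),np.round(e,3),'ang',np.degrees(np.arctan2(d[1],d[0])),cv2.minAreaRect(ct)[0])
crop=im[110:240,190:470]
cv2.imwrite('pics/crop1.png',cv2.resize(crop[:,:,::-1],None,fx=2.85,fy=2.85,interpolation=cv2.INTER_CUBIC))
# base plate dark
for p in [(332,230),(432,216)]: print('front corner',onz(c,*p,0.008))
print('pin',onz(c,433,180,.085),'handle',onz(c,380,185,.08))
E
```

```text
[ 10 155 160]
[ 10 153 158]
[ 10 153 168]
[ 25 205 213]
front corner [0.47134682 0.00571443 0.008     ]
front corner [ 0.51185205 -0.29423225  0.008     ]
pin [ 0.61005353 -0.28068406  0.085     ] handle [ 0.59716549 -0.13077863  0.08      ]
```

View pics/crop1.png

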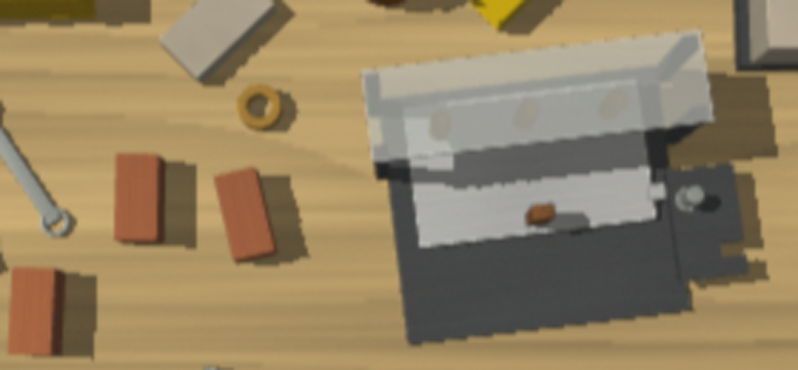

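The crop confirms the layout. The pin top is at crop (692,195), the notch opening near (735,255), the handle at (541,213), and the three beakers are red-brown.

```bash
python3 - <<'E'
from h import *
c=load('top0');im=c['image'];hsv=cv2.cvtColor(im,cv2.COLOR_RGB2HSV)
m=((hsv[:,:,0]<14)&(hsv[:,:,1]>125)&(hsv[:,:,2]>130)).astype(np.uint8)
for ct in cv2.findContours(m,cv2.RETR_EXTERNAL,cv2.CHAIN_APPROX_NONE)[0]:
    if cv2.contourArea(ct)<150: continue
    r=cv2.minAreaRect(ct); b=cv2.boxPoints(r); w=np.array([onz(c,*p,0.044)[:2] for p in b])
    e=[np.linalg.norm(w[1]-w[0]),np.linalg.norm(w[2]-w[1])]
    d=(w[1]-w[0]) if e[0]>e[1] else w[2]-w[1]
    print('beaker',np.round(w.mean(0),4),np.round(e,3),'ang',np.degrees(np.arctan2(d[1],d[0])),r[0])
f=lambda x,y,z:onz(c,190+x/2.85,110+y/2.85,z)
cov=np.array([f(x,y,.141)[:2] for x,y in[(363,72),(700,32),(712,122),(375,163)]])
d=cov[0]+cov[3]-cov[1]-cov[2]; print('cover',cov.mean(0).round(4),'yaw',np.degrees(np.arctan2(-d[0],d[1])),np.linalg.norm(d)/2)
a,b=f(410,343,.008),f(690,308,.008); d=a-b; print('front',a,b,'yaw',np.degrees(np.arctan2(-d[0],d[1])))
print('pin',f(692,195,.085),'handle',f(541,213,.08))
yaw=np.radians(7.3);X=np.array([np.cos(yaw),np.sin(yaw)]);Y=np.array([-X[1],X[0]])
h=f(541,213,.08)[:2]
o=h+.105*X; print('origin from handle',o); p=f(692,195,.085)[:2]-o; print('pin in stand',p@X,p@Y)
E
```

```text
beaker [0.5052 0.3904] [0.088 0.043] ang -1.619566329073984 (200.36036682128906, 218.79302978515625)
beaker [0.6055 0.1731] [0.043 0.088] ang -166.50503383929268 (274.92919921875, 184.3025665283203)
beaker [0.6233 0.2848] [0.041 0.086] ang -179.3397259308748 (237.0, 178.5)
cover [ 0.702 -0.121] yaw 6.629353723593877 0.3251826944539917
front [4.70273402e-01 1.56947768e-04 8.00000000e-03] [ 0.50564353 -0.29438441  0.008     ] yaw 6.847598096692377
pin [ 0.61457539 -0.28025633  0.085     ] handle [ 0.59792316 -0.13029107  0.08      ]
origin from handle [ 0.70207207 -0.11694929]
pin in stand -0.10753802325571227 -0.15086561674969012
```

Everything agrees with the sizes given: the stand's origin is about (0.702,-0.118) with yaw about 6.8°, and the beakers measure 88x43 mm. I'll move over the pin for a closer look.

{"op": "move_arm", "data": {"moves": "0.94 -0.3 0 0 0 0 1;0.94 -0.3 0 0 0 0 1;0.94 -0.3 0 0 0 0 1"}}

```text
time: 0.4
position: [0.3022, -0.5183, 0.2329]
tool_rot: [0.983, 0.182, 0.001, -0.002]
ft_force: [-0.2, -0.9, -1.3]
grip_width: 0.0868
grip_force: 0.0
```

{"op": "move_arm", "data": {"moves": "0.94 -0.3 0 0 0 0 1;0.94 -0.3 0 0 0 0 1;0.94 -0.3 0 0 0 0 1"}}

```text
time: 0.7
position: [0.3792, -0.4576, 0.2331]
tool_rot: [0.983, 0.183, 0.001, -0.001]
ft_force: [-0.6, -0.3, -0.3]
grip_width: 0.0871
grip_force: 0.0
```

{"op": "move_arm", "data": {"moves": "0.94 -0.3 0 0 0 0 1;0.94 -0.3 0 0 0 0 1;0.94 -0.3 0 0 0 0 1"}}

```text
time: 1.0
position: [0.4562, -0.3972, 0.2332]
tool_rot: [0.983, 0.183, 0.001, -0.001]
ft_force: [-0.6, -0.2, 0.0]
grip_width: 0.0869
grip_force: 0.0
```

{"op": "move_arm", "data": {"moves": "0.94 -0.3 0 0 0 0 1;0.94 -0.3 0 0 0 0 1;0.94 -0.3 0 0 0 0 1"}}

```text
time: 1.3
position: [0.5334, -0.3366, 0.2333]
tool_rot: [0.983, 0.182, 0.001, -0.0]
ft_force: [-1.1, -0.4, -0.4]
grip_width: 0.0869
grip_force: 0.0
```

{"op": "move_arm", "data": {"moves": "0.9 -0.28 0 0 0 0.154 1;0.9 -0.28 0 0 0 0.154 1;0.9 -0.28 0 0 0 0.154 1;0.9 -0.28 0 0 0 0.154 1"}}

```text
time: 1.7
position: [0.604, -0.282, 0.2329]
tool_rot: [0.998, 0.061, -0.001, 0.0]
ft_force: [-0.3, -0.6, 0.4]
grip_width: 0.0869
grip_force: 0.0
```

```bash
python3 - <<'E'
from h import *
state()
c=shot('wrist','wr1'); print(np.round(c['intrinsics'],1).tolist(),np.round(c['extrinsics'],3).tolist())
yaw=np.radians(6.8);X=np.array([np.cos(yaw),np.sin(yaw)]);Y=np.array([-X[1],X[0]])
o=np.array([.702,-.118])
for n,p in dict(bore=(-.107,-.15,.085),notch=(-.162,-.19,.047)).items(): print(n,proj(c,[*(o+p[0]*X+p[1]*Y),p[2]]))
E
```

```text
t 1.7 p [ 0.604  -0.282   0.2329] F [-0.3 -0.6  0.4] w 0.0869 g 0.0
[[ 0.993  0.121 -0.002]
 [ 0.121 -0.993 -0.001]
 [-0.002  0.    -1.   ]] q [-0.6   0.59  1.32 -0.    1.24  0.85]
[[305.8, 0.0, 325.0], [0.0, 305.8, 197.7], [0.0, 0.0, 1.0]] [[0.121, -0.993, 0.0, -0.353], [0.962, 0.117, -0.246, -0.519], [0.244, 0.03, 0.969, -0.527], [0.0, 0.0, 0.0, 1.0]]
bore [324.19745723 179.64048483]
notch [358.72090079 220.2831579 ]
```

View pics/wr1.png

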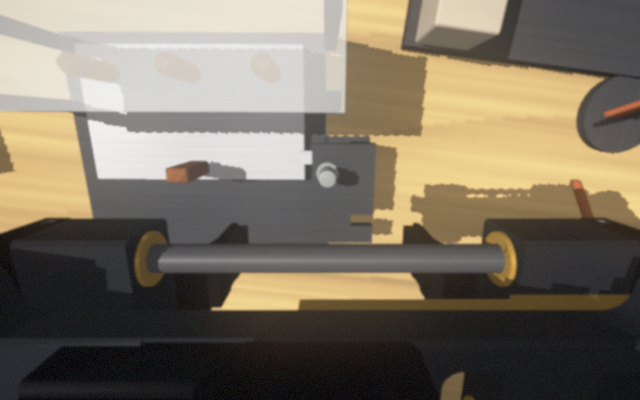

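The wrist view shows the pin's grip top at about (326,176), the notch slot spanning (350–372, 213–221), and the handle top near (181,172). All of these are close to the predictions.

```bash
python3 - <<'E'
from h import *
c=load('wr1');im=c['image']
yaw=np.radians(6.8);X=np.array([np.cos(yaw),np.sin(yaw)]);Y=np.array([-X[1],X[0]]);o=np.array([.702,-.118])
S=lambda p:np.round([(p[:2]-o)@X,(p[:2]-o)@Y],4)
for n,u,v,z in[('pin',325,172,.085),('pin2',326,176,.085),('slot in',350,217.5,.047),('slot out',372,217.5,.047),('plate TR',375,142,.047),('plate BR',372,241,.047),('handle',178,172,.08)]:
    p=onz(c,u,v,z);print(n,p.round(4),S(p))
cr=im[125:250,150:390][:,:,::-1];cv2.imwrite('pics/crop2.png',cv2.resize(cr,None,fx=3.3,fy=3.3,interpolation=cv2.INTER_CUBIC))
E
```

```text
pin [ 0.6212 -0.2795  0.085 ] [-0.0993 -0.1508]
pin2 [ 0.6174 -0.2809  0.085 ] [-0.1033 -0.1518]
slot in [ 0.5658 -0.3153  0.047 ] [-0.1586 -0.1798]
slot out [ 0.5688 -0.3406  0.047 ] [-0.1586 -0.2052]
plate TR [ 0.6542 -0.3302  0.047 ] [-0.0726 -0.205 ]
plate BR [ 0.5401 -0.3452  0.047 ] [-0.1876 -0.2064]
handle [ 0.6025 -0.1332  0.08  ] [-0.1006 -0.0033]
```

View pics/crop2.png

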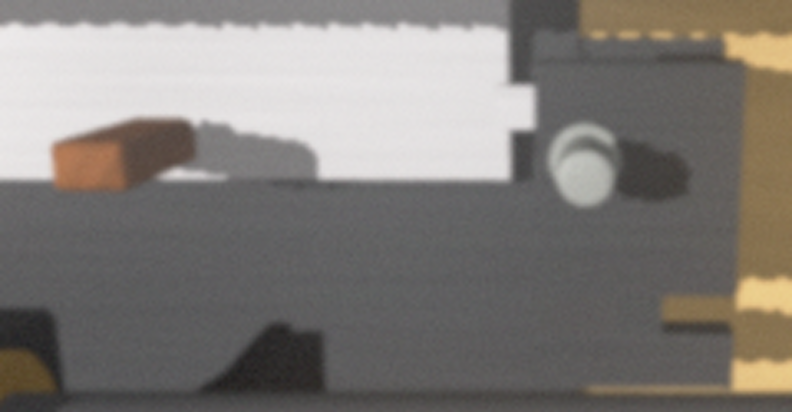

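The pin sits at about (0.6143,-0.2815), matching the prediction to about 2 mm. I'll descend and grip it.

{"op": "move_arm", "data": {"moves": "0.1 0.01 0.4 0 0 0 1;0.1 0.01 0.8 0 0 0 1;0.1 0.01 1 0 0 0 1;0.1 0.01 1 0 0 0 1"}}

```text
time: 2.15
position: [0.6106, -0.2815, 0.1295]
tool_rot: [0.998, 0.059, -0.004, -0.002]
ft_force: [-0.6, 0.2, -0.1]
grip_width: 0.0866
grip_force: 0.0
```

{"op": "move_arm", "data": {"moves": "0 0 0.3 0 0 0 1;0 0 0.5 0 0 0 1;0 0 0.66 0 0 0 1;0 0 0.66 0 0 0 1;0 0 0.66 0 0 0 0;0 0 0.66 0 0 0 0;0 0 0.66 0 0 0 0;0 0 0.66 0 0 0 0;0 0 0.66 0 0 0 0;0 0 0.66 0 0 0 0", "squeeze": 25}}

```text
time: 3.15
position: [0.6149, -0.2809, 0.0678]
tool_rot: [0.998, 0.06, 0.0, 0.0]
ft_force: [0.6, 0.5, -0.2]
grip_width: 0.0469
grip_force: 0.0
```

```bash
python3 - <<'E'
from h import *
state()
E
```

```text
t 3.15 p [ 0.6149 -0.2809  0.0678] F [ 0.6  0.5 -0.2] w 0.0469 g 0.0
[[ 0.993  0.12   0.   ]
 [ 0.12  -0.993 -0.   ]
 [ 0.     0.    -1.   ]] q [-0.59  0.79  1.41  0.    0.94  0.86]
```

{"op": "move_arm", "data": {"moves": "0 0 0 0 0 0 0;0 0 0 0 0 0 0;0 0 0 0 0 0 0;0 0 0 0 0 0 0;0 0 0 0 0 0 0;0 0 0 0 0 0 0;0 0 0 0 0 0 0;0 0 0 0 0 0 0"}}

```text
time: 3.95
position: [0.6147, -0.2809, 0.0675]
tool_rot: [0.998, 0.06, -0.0, -0.0]
ft_force: [0.1, -0.1, -0.1]
grip_width: 0.0174
grip_force: 25.0
```

{"op": "move_arm", "data": {"moves": "0 0 -0.2 0 0 0 0;0 0 -0.45 0 0 0 0;0 0 -0.45 0 0 0 0;-0.25 0.2 -0.45 0 0 0 0;-0.55 0.4 -0.45 0 0 0 0;-0.55 0.4 -0.45 0 0 0 0;-0.55 0.4 -0.45 0 0 0 0;-0.55 0.4 -0.45 0 0 0 0;-0.55 0.4 -0.45 0 0 0 0"}}

```text
time: 4.85
position: [0.5655, -0.3263, 0.1121]
tool_rot: [0.998, 0.061, -0.0, -0.0]
ft_force: [0.4, -1.1, -1.0]
grip_width: 0.0171
grip_force: 25.0
```

```bash
python3 - <<'E'
from h import *
state()
c=shot('scene','sc1');w=shot('wrist','wr2')
a=c['image'][220:320,180:300];b=w['image'][130:300,200:440]
a=cv2.resize(a,(420,350));b=cv2.resize(b,(380,350))
cv2.imwrite('pics/m1.png',np.hstack([a,b])[:,:,::-1])
E
```

```text
t 4.85 p [ 0.5655 -0.3263  0.1121] F [ 0.4 -1.1 -1. ] w 0.0171 g 24.999504913575947
[[ 0.993  0.121 -0.   ]
 [ 0.121 -0.993  0.   ]
 [-0.    -0.    -1.   ]] q [-0.69  0.71  1.46  0.    0.98  0.76]
```

View pics/m1.png

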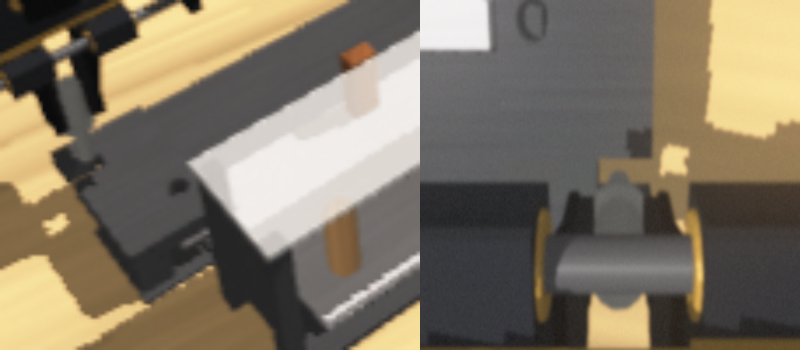

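The pin is lifted clear and hangs over the notch. The bore is visible in the wrist view at about (271,139), so I'll locate it there for later and lower the pin.

```bash
python3 - <<'E'
from h import *
c=load('wr2');p=onz(c,270.7,138.7,.047);print(p)
g=cv2.cvtColor(c['image'],cv2.COLOR_RGB2GRAY)[125:150,258:284];print(g[::2,::2])
print(onz(c,200+180*.6316,130+158*.4857,.047), onz(c,200+233*.6316,130+158*.4857,.047))
E
```

```text
[ 0.61517039 -0.28180551  0.047     ]
[[108 108 106 106 105 103 104 107 104 101 101 102 101]
 [107 107 110 108 106 104 101 103 101 101 104 105 104]
 [111 108 108 102  94  86  84  82  88  99 103 104 106]
 [108 108 101  88  77  79  81  77  76  76  90 101 101]
 [109 103  88  76  80  93 103  98  91  86  79  95 101]
 [110 100  81  74  91 104 104 106 102  89  72  90 101]
 [107  94  77  72  90 103 104 102 101  90  71  87 105]
 [107  95  75  72  91 104 102 100 102  90  71  90 103]
 [110  98  79  71  85 102 104 103  99  88  75  86 105]
 [110 101  83  74  77  95 102 106 104  96  79  97 105]
 [107 107  94  78  69  77  93 103 102  93  79 100 102]
 [106 105 102  90  77  68  76  86  93  92  86  99 103]
 [107 108 105 105  93  85  84  79  84  93 100 101 102]]
[ 0.56992811 -0.31697089  0.047     ] [ 0.57289728 -0.34138101  0.047     ]
```

{"op": "move_arm", "data": {"moves": "0 0 0.2 0 0 0 0;0 0 0.3 0 0 0 0;0 0 0.36 0 0 0 0;0 0 0.4 0 0 0 0;0 0 0.43 0 0 0 0;0 0 0.44 0 0 0 0;0 0 0.44 0 0 0 0;0 0 0.44 0 0 0 0"}}

```text
time: 5.75
position: [0.5651, -0.3274, 0.069]
tool_rot: [0.998, 0.06, 0.0, 0.0]
ft_force: [-0.2, 0.6, -0.8]
grip_width: 0.0169
grip_force: 25.0
```

{"op": "move_arm", "data": {"moves": "0 0 0.01 0 0 0 0;0 0 0.01 0 0 0 0.5;0 0 0.01 0 0 0 0.5;0 0 0.01 0 0 0 0.5;0 0 0.01 0 0 0 0.5;0 0 0.01 0 0 0 0.5;0 0 0.01 0 0 0 0.5"}}

```text
time: 6.45
position: [0.565, -0.3273, 0.0676]
tool_rot: [0.998, 0.06, 0.0, 0.0]
ft_force: [0.6, 0.8, -0.2]
grip_width: 0.043
grip_force: 0.0
```

{"op": "move_arm", "data": {"moves": "0 0 -0.3 0 0 0 0.5;0 0 -0.8 0 0 0 0.5;0 0 -1 0 0 0 0.5;0 0 -1 0 0 0 0.5"}}

```text
time: 6.85
position: [0.5672, -0.3289, 0.1719]
tool_rot: [0.998, 0.06, 0.003, 0.003]
ft_force: [0.3, -0.3, -0.3]
grip_width: 0.0434
grip_force: 0.0
```

```bash
python3 - <<'E'
from h import *
state()
c=shot('scene','sc2');w=shot('wrist','wr3')
a=c['image'][200:330,170:330];b=w['image'][80:280,200:440]
a=cv2.resize(a,(420,350));b=cv2.resize(b,(380,350))
cv2.imwrite('pics/m2.png',np.hstack([a,b])[:,:,::-1])
E
```

```text
t 6.85 p [ 0.5672 -0.3289  0.1719] F [ 0.3 -0.3 -0.3] w 0.0434 g 0.0
[[ 0.993  0.12   0.007]
 [ 0.12  -0.993 -0.006]
 [ 0.006  0.007 -1.   ]] q [-0.7   0.63  1.42  0.    1.08  0.76]
```

View pics/m2.png

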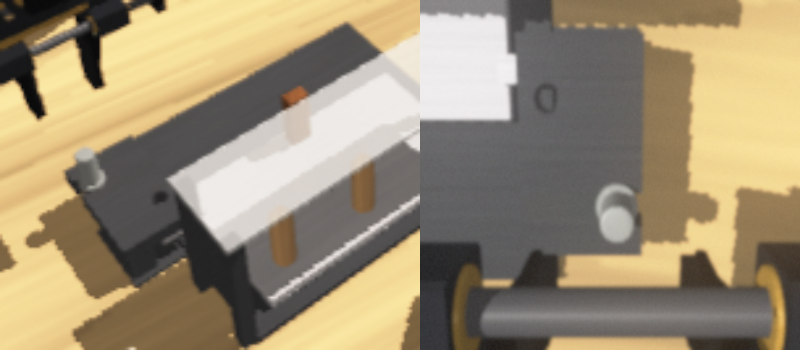

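The pin stands upright in the notch at montage (88,165), and the bore is empty. Next is the handle.

{"op": "move_arm", "data": {"moves": "0.28 -0.95 0 0 0 0 0.7;0.28 -0.95 0 0 0 0 0.7;0.28 -0.95 0 0 0 0 0.7"}}

```text
time: 7.25
position: [0.5795, -0.2224, 0.1648]
tool_rot: [0.998, 0.063, -0.003, -0.004]
ft_force: [-1.1, 0.1, -0.3]
grip_width: 0.0578
grip_force: 0.0
```

{"op": "move_arm", "data": {"moves": "0.29 -0.95 0 0 0 0 0.7;0.29 -0.95 0 0 0 0 0.7;0.29 -0.95 0.2 0 0 0 0.7;0.29 -0.95 0.5 0 0 0 0.7;0.29 -0.95 0.9 0 0 0 0.7;0.29 -0.95 1 0 0 0 0.7;0.29 -0.95 1 0 0 0 0.7"}}

```text
time: 7.95
position: [0.5965, -0.1312, 0.0645]
tool_rot: [0.998, 0.06, -0.003, -0.002]
ft_force: [-0.6, -0.7, 0.5]
grip_width: 0.0609
grip_force: 0.0
```

{"op": "move_arm", "data": {"moves": "0 0 0.08 0 0 0 0.7;0 0 0.08 0 0 0 0;0 0 0.08 0 0 0 0;0 0 0.08 0 0 0 0;0 0 0.08 0 0 0 0;0 0 0.08 0 0 0 0;0 0 0.08 0 0 0 0;0 0 0.08 0 0 0 0;0 0 0.08 0 0 0 0;0 0 0.08 0 0 0 0", "squeeze": 30}}

```text
time: 8.95
position: [0.5989, -0.1317, 0.0599]
tool_rot: [0.998, 0.06, 0.0, -0.0]
ft_force: [-0.4, 1.6, 5.3]
grip_width: 0.0235
grip_force: 30.0
```

{"op": "move_arm", "data": {"moves": "-0.1 0 0 0 0 0 0;-0.2 0 0 0 0 0 0;-0.3 0 0 0 0 0 0;-0.4 0 0 0 0 0 0;-0.5 0 0 0 0 0 0;-0.6 0 0 0 0 0 0;-0.7 0 0 0 0 0 0;-0.8 0 0 0 0 0 0;-0.9 0 0 0 0 0 0;-0.98 0 0 0 0 0 0;-1 0 0 0 0 0 0;-1 0 0 0 0 0 0"}}

```text
time: 10.15
position: [0.4996, -0.1434, 0.0599]
tool_rot: [0.998, 0.059, 0.001, -0.0]
ft_force: [5.7, 5.6, 4.6]
grip_width: 0.0237
grip_force: 30.0
```

{"op": "move_arm", "data": {"moves": "-0.01 0 0 0 0 0 0;-0.01 0 0 0 0 0 0;-0.01 0 0 0 0 0 0"}}

```text
time: 10.45
position: [0.4995, -0.1435, 0.0599]
tool_rot: [0.998, 0.059, 0.002, -0.0]
ft_force: [6.5, 7.1, 2.7]
grip_width: 0.0237
grip_force: 30.0
```

{"op": "move_arm", "data": {"moves": "0 0 0 0 0 0 0.8;0 0 0 0 0 0 0.8;0 0 0 0 0 0 0.8;0 0 0 0 0 0 0.8;0 0 0 0 0 0 0.8;0 0 -0.3 0 0 0 1;0 0 -0.8 0 0 0 1;0 0 -1 0 0 0 1;0 0 -1 0 0 0 1"}}

```text
time: 11.35
position: [0.5005, -0.145, 0.1627]
tool_rot: [0.998, 0.06, 0.003, 0.002]
ft_force: [0.1, -0.2, 0.2]
grip_width: 0.0842
grip_force: 0.0
```

{"op": "move_arm", "data": {"moves": "0 0 -0.5 0 0 0 1;0 0 -1 0 0 0 1;0 0 -1 0 0 0 1"}}

```text
time: 11.65
position: [0.5019, -0.1457, 0.2646]
tool_rot: [0.998, 0.06, 0.005, 0.003]
ft_force: [0.6, -0.2, -0.3]
grip_width: 0.087
grip_force: 0.0
```

```bash
python3 - <<'E'
from h import *
state()
c=shot('top','top2');w=shot('wrist','wr4')
a=c['image'][100:250,180:460];b=w['image'][0:240,:]
a=cv2.resize(a,(560,300));b=cv2.resize(b,(560,210))
cv2.imwrite('pics/m3.png',np.vstack([a,b])[:,:,::-1])
E
```

```text
t 11.65 p [ 0.5019 -0.1457  0.2646] F [ 0.6 -0.2 -0.3] w 0.087 g 0.0
[[ 0.993  0.12   0.011]
 [ 0.12  -0.993 -0.006]
 [ 0.01   0.007 -1.   ]] q [-0.5   0.35  1.66 -0.    1.12  0.95]
```

View pics/m3.png

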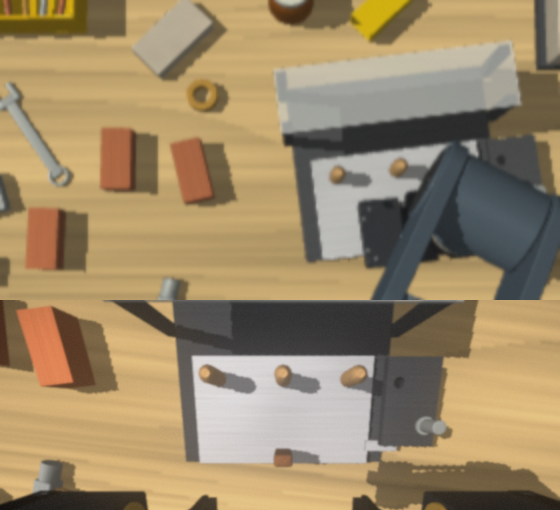

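The tray is out and the pegs are clear; the wrist view shows their tops at about (234,82), (323,79) and (399,83), and the pin is parked. I'll check the pegs and beakers and roughly fit the arm geometry, so I can judge the tilted poses.

```bash
cat >> h.py <<'E'
def plan(P,M,o=None):
    """numbers for moves in tool axes/units from the present pose to P, rotmat M"""
    o=o or robot.get_obs(); A=R.from_quat(o['tool_rot'])
    print('shift',np.round(A.as_matrix().T@(np.array(P)-o['position'])*10,3),'turn',np.round((A.inv()*R.from_matrix(M)).as_rotvec()/(np.pi/2),3))
def pickM(th,al):   # th mouth azimuth, al tilt forward (deg)
    t,a=np.radians([th,al]); m=np.array([np.cos(t),np.sin(t),0]);u=np.array([0,0,1.])
    z=np.sin(a)*m-np.cos(a)*u; x=np.cos(a)*m+np.sin(a)*u; return np.c_[x,np.cross(z,x),z]
def placeM(th,al):
    t,a=np.radians([th,al]); m=np.array([np.cos(t),np.sin(t),0]);u=np.array([0,0,1.])
    z=np.cos(a)*m-np.sin(a)*u; x=-np.sin(a)*m-np.cos(a)*u; return np.c_[x,np.cross(z,x),z]
def beakers(c,z=.044):
    hsv=cv2.cvtColor(c['image'],cv2.COLOR_RGB2HSV)
    m=((hsv[:,:,0]<14)&(hsv[:,:,1]>125)&(hsv[:,:,2]>130)).astype(np.uint8)
    for ct in cv2.findContours(m,cv2.RETR_EXTERNAL,cv2.CHAIN_APPROX_NONE)[0]:
        if cv2.contourArea(ct)<200: continue
        b=cv2.boxPoints(cv2.minAreaRect(ct)); w=np.array([onz(c,*p,z)[:2] for p in b])
        e=[np.linalg.norm(w[1]-w[0]),np.linalg.norm(w[2]-w[1])]
        d=(w[1]-w[0]) if e[0]>e[1] else w[2]-w[1]
        if d[0]<0:d=-d
        print('beaker',np.round(w.mean(0),4),np.round(e,3),'ang',round(np.degrees(np.arctan2(d[1],d[0])),1))
E
python3 - <<'E'
from h import *
from scipy.optimize import least_squares,brentq
c=load('wr4')
for u,v in[(234,82),(323.4,79),(399,83)]: print('peg',onz(c,u,v,.085))
yaw=np.radians(6.75);X=np.array([np.cos(yaw),np.sin(yaw)]);Y=np.array([-X[1],X[0]]);o=np.array([.702,-.118])
for s in(1,0,-1): print('model',o-.1*X+.09*s*Y, proj(c,[*(o-.1*X+.09*s*Y),.085]))
beakers(load('top2'))
D=np.array([[.527,1.433,.6243,.2326],[.59,1.32,.6666,.2329],[.79,1.41,.676,.0678],[.71,1.46,.6529,.1121],[.63,1.42,.6557,.1719],[.35,1.66,.5226,.2646]])
def fk(k,q2,q3): r0,h,a,b,e=k;s=q2+q3; return r0+a*np.sin(q2)+b*np.sin(s)+e*np.cos(s), h+a*np.cos(q2)+b*np.cos(s)-e*np.sin(s)
def res(k):
    r,z=fk(k,D[:,0],D[:,1]); return np.r_[r-D[:,2],z-D[:,3],(np.array(k)-[0,.1,.4,.4,0])*.003]
k=least_squares(res,[0,.1,.4,.4,0]).x; print('k',k.round(3),np.abs(res(k)).max())
# wrist for tilt: tool length guess cc
for cc in(.2,.3):
  for nm,r,z,t in[('pickB',.62,.03,45),('pickA',.63,.03,45),('pickB',.62,.03,30),('place',.6,.16,45),('place',.6,.07,45),('place',.6,.16,60),('place',.6,.16,30)]:
    tt=np.radians(t); rr=r-cc*np.sin(tt); zz=z-cc*(1-np.cos(tt))
    s=least_squares(lambda q:np.array(fk(k,*q))-[rr,zz],[.6,1.5]); print(cc,nm,t,s.x.round(2),'q5',round(np.pi-tt-s.x.sum(),2),s.cost<1e-8)
E
```

```text
peg [ 0.59388921 -0.04115579  0.085     ]
peg [ 0.60752425 -0.13042709  0.085     ]
peg [ 0.61290775 -0.2068412   0.085     ]
model [ 0.59211479 -0.04037758] [233.1427743  83.7520171]
model [ 0.60269315 -0.12975374] [322.1757119  83.957244 ]
model [ 0.61327152 -0.2191299 ] [411.01279531  84.16201945]
beaker [0.5052 0.3903] [0.089 0.043] ang -1.8
beaker [0.605  0.1725] [0.043 0.089] ang 14.1
beaker [0.6219 0.2843] [0.09  0.043] ang -1.2
k [ 0.002 -0.019  0.574  0.402  0.097] 0.0036199024052555595
0.2 pickB 45 [0.8  1.95] q5 -0.39 True
0.2 pickA 45 [0.81 1.92] q5 -0.37 True
0.2 pickB 30 [0.76 1.84] q5 0.02 True
0.2 place 45 [0.52 1.96] q5 -0.12 True
0.2 place 45 [0.71 1.99] q5 -0.35 True
0.2 place 60 [0.59 2.06] q5 -0.55 True
0.2 place 30 [0.51 1.84] q5 0.27 True
0.3 pickB 45 [0.86 2.11] q5 -0.62 True
0.3 pickA 45 [0.86 2.09] q5 -0.6 True
0.3 pickB 30 [0.76 1.97] q5 -0.11 True
0.3 place 45 [0.53 2.14] q5 -0.32 True
0.3 place 45 [0.76 2.17] q5 -0.58 True
0.3 place 60 [0.69 2.28] q5 -0.88 True
0.3 place 30 [0.48 1.97] q5 0.17 True
```

The pegs and beakers agree with the model. Tilting the tool forward needs the wrist in its flipped branch (q4≈π), so I'll move to open space and tilt sideways to find the sign of q4.

{"op": "move_arm", "data": {"moves": "0.2 -1 -0.2 0 0 0 1;0.2 -1 -0.2 0 0 0 1;0.2 -1 -0.2 0 0 0 1"}}

```text
time: 12.05
position: [0.5047, -0.0374, 0.2778]
tool_rot: [0.998, 0.062, -0.002, -0.002]
ft_force: [0.3, 0.8, 0.1]
grip_width: 0.087
grip_force: 0.0
```

{"op": "move_arm", "data": {"moves": "0.2 -0.9 -0.2 0 0 0 1;0.2 -0.9 -0.2 0 0 0 1;0.2 -0.9 -0.2 0.2 0 0 1;0.2 -0.9 -0.2 0.2 0 0 1;0.2 -0.9 -0.2 0.2 0 0 1"}}

```text
time: 12.55
position: [0.515, 0.0481, 0.2965]
tool_rot: [0.986, 0.058, -0.012, -0.157]
ft_force: [0.2, -0.8, -0.9]
grip_width: 0.0871
grip_force: 0.0
```

```bash
python3 - <<'E'
from h import *
state()
E
```

```text
t 12.55 p [0.515  0.0481 0.2965] F [ 0.2 -0.8 -0.9] w 0.0871 g 0.0
[[ 0.993  0.11  -0.041]
 [ 0.118 -0.944  0.309]
 [-0.005 -0.311 -0.95 ]] q [-0.29  0.34  1.61  0.3   1.33  1.07]
```

Tilting left gives positive q4, which is the right way round. I'll refit with the lateral shoulder offset (about 0.1125 m) so I can predict q4, q5 and q6 for each pose.

```bash
cat > kin.py <<'E'
from h import *
from scipy.optimize import least_squares
D=np.array([[-1.387,.527,1.433,.2211,-.5838,.2326],[-.6,.59,1.32,.604,-.282,.2329],[-.59,.79,1.41,.6149,-.2809,.0678],[-.69,.71,1.46,.5655,-.3263,.1121],[-.70,.63,1.42,.5672,-.3289,.1719],[-.5,.35,1.66,.5019,-.1457,.2646]])
c0=.26
def fk(k,q2,q3): h,a,b,e=k;s=q2+q3; return a*np.sin(q2)+b*np.sin(s)+e*np.cos(s), h+a*np.cos(q2)+b*np.cos(s)-e*np.sin(s)
rr=np.sqrt(D[:,3]**2+D[:,4]**2-.1125**2)
def res(k):
    r,z=fk(k,D[:,1],D[:,2]); return np.r_[r-rr,z-(D[:,5]+c0),(np.array(k)-[.4,.4,.4,0])*.001]
k=least_squares(res,[.4,.4,.4,0]).x
def ik(P,M):
    W=np.array(P)-c0*M[:,2]; d=np.hypot(*W[:2]); q1=np.arctan2(W[1],W[0])-np.arcsin(.1125/d)
    s=least_squares(lambda q:np.array(fk(k,*q))-[np.sqrt(d*d-.1125**2),W[2]],[.6,1.6]).x
    S=s.sum(); rad=np.array([np.cos(q1),np.sin(q1),0]); tan=np.array([-np.sin(q1),np.cos(q1),0]); u=np.array([0,0,1.])
    f=np.sin(S)*rad+np.cos(S)*u; n=np.cos(S)*rad-np.sin(S)*u
    t=M[:,2]; q5=np.arccos(np.clip(t@f,-1,1)); q4=np.arctan2(t@tan,t@n)%(2*np.pi)
    if q4>4.57:q4-=2*np.pi
    x0=np.cos(q4)*(-tan)+np.sin(q4)*n   # reference: axis of joint 5
    x=M[:,0]; ang=np.arctan2(np.cross(x0,x)@t,x0@x)
    return np.r_[q1,s,q4,q5,ang]
E
python3 - <<'E'
from kin import *
print('k',k.round(3),np.abs(res(k)).max())
o,r=state(); print('ik now',ik(o['position'],r.as_matrix()).round(2))
V=np.c_[[.993,.121,0],[.121,-.993,0],[0,0,-1]]; print('vertical pin',ik([.6149,-.2809,.0678],V).round(2),'real .79 1.41 0 .94 .86')
for nm,P,M in[('pickB',[.6,.168,.03],pickM(14,45)),('pickB up',[.6,.168,.13],pickM(14,45)),('pickC',[.61,.284,.03],pickM(-1,45)),('pickA',[.495,.39,.03],pickM(-2,45)),('pickA60',[.495,.39,.03],pickM(-2,60)),
 ('pickA up',[.495,.39,.13],pickM(-2,45)),('hi B',[.5,.15,.2],pickM(14,45)),('hi',[.5,.15,.2],placeM(7,45)),('place2',[.592,-.04,.17],placeM(7,45)),('place2dn',[.592,-.04,.08],placeM(7,45)),('place0',[.613,-.219,.17],placeM(7,45)),('place0dn',[.613,-.219,.08],placeM(7,45)),('place0 az-15',[.613,-.219,.17],placeM(-15,45)),('place0 az25',[.613,-.219,.17],placeM(25,45))]: print(nm,ik(P,M).round(2))
E
```

```text
k [0.238 0.582 0.392 0.105] 0.0037762542359629503
t 12.55 p [0.515  0.0481 0.2965] F [ 0.2 -0.8 -0.9] w 0.0871 g 0.0
[[ 0.993  0.11  -0.041]
 [ 0.118 -0.944  0.309]
 [-0.005 -0.311 -0.95 ]] q [-0.29  0.34  1.61  0.3   1.33  1.07]
ik now [-0.28  0.33  1.62  0.3   1.33 -2.06]
vertical pin [-0.6   0.79  1.42  0.    0.93 -2.29] real .79 1.41 0 .94 .86
pickB [0.03 0.85 2.06 2.85 0.56 1.66]
pickB up [0.03 0.62 2.04 2.65 0.33 1.88]
pickC [0.37 0.86 1.87 3.84 0.43 1.2 ]
pickA [0.68 0.86 1.89 4.26 0.54 1.07]
pickA60 [0.74 0.97 1.94 4.03 0.89 1.36]
pickA up [ 0.68  0.66  1.88 -1.66  0.48  0.65]
hi B [-0.02  0.38  2.24  2.49  0.31  2.01]
hi [ 0.05  0.39  2.23  2.94  0.27 -1.43]
place2 [-0.43  0.51  2.08  1.96  0.41 -0.83]
place2dn [-0.43  0.73  2.12  2.37  0.56 -1.29]
place0 [-0.74  0.58  1.89  1.41  0.58 -0.5 ]
place0dn [-0.74  0.75  1.92  1.74  0.58 -0.89]
place0 az-15 [-0.62  0.55  1.95  2.    0.27 -0.7 ]
place0 az25 [-0.8   0.61  1.78  1.14  0.83 -0.51]
```

The model reproduces the measured joints to about 0.02 rad. I'll use the rolled grasp (tool x flipped) to keep q6 near mid-range, and check the path to beaker B.

```bash
cat >> kin.py <<'E'
_p,_q=pickM,placeM
F=np.diag([-1,-1,1.])
pick=lambda t,a:_p(t,a)@F
place=lambda t,a:_q(t,a)@F
from scipy.spatial.transform import Slerp
def q(P,M):
    v=ik(P,M); v[5]=(v[5]+np.pi+np.pi)%(2*np.pi)-np.pi; return v
def path(pts,n=5):
    for (P0,M0),(P1,M1) in zip(pts,pts[1:]):
        s=Slerp([0,1],R.from_matrix([M0,M1])); print('turn deg',np.degrees((R.from_matrix(M0).inv()*R.from_matrix(M1)).magnitude()).round())
        for t in np.linspace(0,1,n): print(' ',q((1-t)*np.array(P0)+t*np.array(P1),s(t).as_matrix()).round(2))
def tilt(az,b,xaz=None): # general: tool z azimuth az, tilt b from vertical, from vertical tool whose x has yaw xaz
    V=np.c_[[np.cos(np.radians(xaz)),np.sin(np.radians(xaz)),0],[np.sin(np.radians(xaz)),-np.cos(np.radians(xaz)),0],[0,0,-1]]
    a=np.radians(az); ax=np.cross([0,0,-1],[np.cos(a),np.sin(a),0]); return (R.from_rotvec(ax*np.radians(b))).as_matrix()@V
E
python3 - <<'E'
from kin import *
o=robot.get_obs();M0=R.from_quat(o['tool_rot']).as_matrix();P0=o['position']
Bup=[.56,.158,.14]
print('to tilt left'); path([(P0,M0),([.5,.1,.2],tilt(80,50,7)),(Bup,pick(14,50)),([.6,.17,.03],pick(14,45))])
print('x fwd variants'); path([([.5,.1,.2],tilt(80,50,7)),(Bup,pickM(14,50))],3)
for al in(40,45,50): print(al,'A',q([.495,.39,.03],pick(-2,al)).round(2),q([.45,.37,.13],pick(-2,al+15)).round(2),'pl',q([.592,-.04,.17],place(7,al)).round(2),q([.592,-.04,.08],place(7,al)).round(2))
E
```

```text
to tilt left
turn deg 33.0
  [-0.28  0.33  1.62  0.3   1.33  1.09]
  [-0.32  0.36  1.7   0.45  1.26  0.95]
  [-0.37  0.4   1.78  0.61  1.21  0.79]
  [-0.41  0.45  1.86  0.77  1.19  0.61]
  [-0.44  0.53  1.93  0.92  1.19  0.42]
turn deg 155.0
  [-0.44  0.53  1.93  0.92  1.19  0.42]
  [-0.48  0.62  2.07  1.3   1.13  0.67]
  [-0.42  0.68  2.23  1.78  1.06  0.89]
  [-0.23  0.69  2.29  2.33  0.94  1.25]
  [-0.01  0.62  2.19  2.77  0.55  1.73]
turn deg 5.0
  [-0.01  0.62  2.19  2.77  0.55  1.73]
  [0.   0.68 2.16 2.8  0.56 1.7 ]
  [0.01 0.74 2.13 2.82 0.57 1.68]
  [0.02 0.8  2.1  2.84 0.57 1.67]
  [0.03 0.85 2.06 2.86 0.56 1.66]
x fwd variants
turn deg 56.0
  [-0.44  0.53  1.93  0.92  1.19  0.42]
  [-0.27  0.49  2.08  1.34  0.66 -0.04]
  [-0.01  0.62  2.19  2.77  0.55 -1.41]
40 A [0.66 0.83 1.87 4.42 0.44 0.88] [0.75 0.7  2.04 4.22 0.72 1.14] pl [-0.45  0.55  2.13  2.18  0.53 -1.07] [-0.45  0.78  2.16  2.45  0.71 -1.4 ]
45 A [0.68 0.86 1.89 4.26 0.54 1.07] [0.78 0.75 2.06 4.15 0.84 1.24] pl [-0.43  0.51  2.08  1.96  0.41 -0.83] [-0.43  0.73  2.12  2.37  0.56 -1.29]
50 A [0.7  0.89 1.91 4.15 0.65 1.2 ] [0.79 0.79 2.07 4.09 0.96 1.32] pl [-0.41  0.49  2.03  1.6   0.33 -0.46] [-0.41  0.7   2.08  2.22  0.42 -1.11]
```

```bash
python3 - <<'E'
from kin import *
o=robot.get_obs();P0=o['position'];M0=R.from_quat(o['tool_rot']).as_matrix()
W=[(P0,M0),([.5,.1,.24],tilt(80,50,7)),([.53,.15,.22],pick(13.8,55))]
path(W,7)
mid=Slerp([0,1],R.from_matrix([W[1][1],W[2][1]]))(.5).as_matrix()
f=lambda P,M:dict(position=np.array(P),tool_rot=R.from_matrix(M).as_quat())
plan(*W[1]); plan([.515,.125,.23],mid,f(*W[1])); plan(*W[2],f([.515,.125,.23],mid))
E
```

```text
turn deg 33.0
  [-0.28  0.33  1.62  0.3   1.33  1.09]
  [-0.31  0.34  1.67  0.4   1.3   1.01]
  [-0.34  0.35  1.71  0.5   1.27  0.92]
  [-0.37  0.37  1.76  0.6   1.26  0.82]
  [-0.4   0.39  1.81  0.7   1.25  0.72]
  [-0.42  0.42  1.85  0.8   1.25  0.62]
  [-0.44  0.46  1.89  0.89  1.26  0.5 ]
turn deg 153.0
  [-0.44  0.46  1.89  0.89  1.26  0.5 ]
  [-0.49  0.5   2.    1.11  1.23  0.69]
  [-0.5   0.53  2.12  1.37  1.17  0.86]
  [-0.47  0.55  2.24  1.68  1.11  1.02]
  [-0.37  0.54  2.32  2.02  1.02  1.22]
  [-0.21  0.49  2.33  2.37  0.84  1.51]
  [-0.04  0.43  2.26  2.67  0.53  1.82]
shift [-0.085 -0.33   0.703] turn [ 0.331  0.159 -0.029]
shift [ 0.129 -0.064  0.273] turn [0.251 0.286 0.762]
shift [-0.056  0.019  0.303] turn [0.251 0.286 0.762]
```

{"op": "move_arm", "data": {"moves": "-0.08 -0.33 0.7 0.08 0.04 -0.01 1;-0.08 -0.33 0.7 0.16 0.08 -0.02 1;-0.08 -0.33 0.7 0.25 0.12 -0.02 1;-0.08 -0.33 0.7 0.33 0.16 -0.03 1;-0.08 -0.33 0.7 0.33 0.16 -0.03 1"}}

```text
time: 13.05
position: [0.4992, 0.0995, 0.2397]
tool_rot: [0.905, 0.053, 0.098, -0.41]
ft_force: [0.3, 0.4, -0.3]
grip_width: 0.0866
grip_force: 0.0
```

{"op": "move_arm", "data": {"moves": "0.03 -0.01 0.05 0.05 0.057 0.152 1;0.05 -0.02 0.1 0.1 0.114 0.305 1;0.08 -0.04 0.16 0.15 0.172 0.457 1;0.1 -0.05 0.2 0.2 0.229 0.61 1;0.13 -0.06 0.27 0.25 0.286 0.762 1;0.13 -0.06 0.27 0.25 0.286 0.762 1;0.13 -0.06 0.27 0.25 0.286 0.762 1;0.13 -0.06 0.27 0.25 0.286 0.762 1;0.13 -0.06 0.27 0.25 0.286 0.762 1;0.13 -0.06 0.27 0.25 0.286 0.762 1;0.13 -0.06 0.27 0.25 0.286 0.762 1"}}

```text
time: 14.15
position: [0.5163, 0.1265, 0.2331]
tool_rot: [0.648, -0.522, 0.03, -0.554]
ft_force: [0.7, 0.2, 1.0]
grip_width: 0.087
grip_force: 0.0
```

{"op": "move_arm", "data": {"moves": "-0.01 0 0.06 0.05 0.057 0.152 1;-0.02 0.01 0.12 0.1 0.114 0.305 1;-0.03 0.01 0.18 0.15 0.172 0.457 1;-0.04 0.02 0.24 0.2 0.229 0.61 1;-0.06 0.02 0.3 0.25 0.286 0.762 1;-0.06 0.02 0.3 0.25 0.286 0.762 1;-0.06 0.02 0.3 0.25 0.286 0.762 1;-0.06 0.02 0.3 0.25 0.286 0.762 1;-0.06 0.02 0.3 0.25 0.286 0.762 1;-0.06 0.02 0.3 0.25 0.286 0.762 1;-0.06 0.02 0.3 0.25 0.286 0.762 1;-0.06 0.02 0.3 0.25 0.286 0.762 1"}}

```text
time: 15.35
position: [0.5314, 0.1507, 0.2233]
tool_rot: [-0.11, 0.879, 0.053, 0.461]
ft_force: [-0.2, -0.7, -0.7]
grip_width: 0.0871
grip_force: 0.0
```

```bash
python3 - <<'E'
from kin import *
state()
beakers(shot('top','t3'))
m=np.array([np.cos(np.radians(13.8)),np.sin(np.radians(13.8)),0])
M=pick(13.8,45); G=np.array([.6053,.1728,0])-.014*m+[0,0,.03]; T=G+.008*M[:,2]; print(T,q(T,M).round(2))
plan(T-.1*M[:,2],M)
E
```

```text
t 15.35 p [0.5314 0.1507 0.2233] F [-0.2 -0.7 -0.7] w 0.0871 g 0.0
[[-0.551 -0.243  0.798]
 [-0.145  0.97   0.196]
 [-0.822 -0.008 -0.569]] q [-0.06  0.47  2.33  2.72  0.64  1.73]
beaker [0.5051 0.3903] [0.088 0.043] ang -1.6
beaker [0.6049 0.1725] [0.043 0.089] ang 13.1
beaker [0.6218 0.2848] [0.041 0.089] ang 0.7
[0.59719769 0.17080988 0.02434315] [0.03 0.87 2.06 2.87 0.58 1.65]
shift [1.061 0.051 0.715] turn [-0.001  0.114  0.005]
```

The wrist is flipped (q4 2.72). I'll move on to the pre-grasp for beaker B.

{"op": "move_arm", "data": {"moves": "0.5 0.02 0.35 0 0.06 0 1;1 0.05 0.71 0 0.114 0.005 1;1 0.05 0.71 0 0.114 0.005 1;1 0.05 0.71 0 0.114 0.005 1;1 0.05 0.71 0 0.114 0.005 1"}}

```text
time: 15.9
position: [0.5309, 0.1548, 0.0999]
tool_rot: [-0.11, 0.918, 0.046, 0.379]
ft_force: [0.2, 0.0, 0.4]
grip_width: 0.087
grip_force: 0.0
```

```bash
python3 - <<'E'
from kin import *
m=np.array([np.cos(np.radians(13.6)),np.sin(np.radians(13.6)),0])
M=pick(13.6,45); G=np.array([.6051,.1726,0])-.014*m+[0,0,.03]; T=G+.008*M[:,2]
state();plan(T,M)
E
```

```text
t 15.9 p [0.5309 0.1548 0.0999] F [0.2 0.  0.4] w 0.087 g 0.0
[[-0.689 -0.237  0.686]
 [-0.168  0.972  0.167]
 [-0.706  0.    -0.709]] q [-0.02  0.73  2.29  2.85  0.67  1.62]
shift [ 0.051 -0.002  1.015] turn [ 0.001 -0.001  0.001]
```

{"op": "move_arm", "data": {"moves": "0.05 0 0.3 0 0 0 1;0.05 0 0.6 0 0 0 1;0.05 0 0.85 0 0 0 1;0.05 0 1 0 0 0 1;0.05 0 1 0 0 0 1;0.05 0 1 0 0 0 1"}}

```text
time: 16.5
position: [0.596, 0.171, 0.0275]
tool_rot: [-0.11, 0.917, 0.045, 0.38]
ft_force: [-0.4, -0.4, 0.1]
grip_width: 0.0867
grip_force: 0.0
```

{"op": "move_arm", "data": {"moves": "0 0 0 0 0 0 0;0 0 0 0 0 0 0;0 0 0 0 0 0 0;0 0 0 0 0 0 0;0 0 0 0 0 0 0;0 0 0 0 0 0 0;0 0 0 0 0 0 0;0 0 0 0 0 0 0;0 0 0 0 0 0 0;0 0 0 0 0 0 0", "squeeze": 40}}

```text
time: 17.5
position: [0.5965, 0.1712, 0.0264]
tool_rot: [-0.111, 0.917, 0.045, 0.38]
ft_force: [-0.2, 0.1, 0.6]
grip_width: 0.0436
grip_force: 40.0
```

```bash
python3 - <<'E'
from kin import *
o,r=state();P0=o['position'];M0=r.as_matrix()
up=[.53,.10,.24]
path([(P0,M0),([.55,.15,.2],pick(14,60)),([.55,-.05,.24],place(7,35))],8)
for y,n in((-.04,'p2'),(-.1298,'p1'),(-.219,'p0')):
    for az in(-10,7): print(n,az,q([.6,y,.2],place(az,45)).round(2),q([.6,y,.09],place(az,45)).round(2))
E
```

```text
t 17.5 p [0.5965 0.1712 0.0264] F [-0.2  0.1  0.6] w 0.0436 g 39.99707141847188
[[-0.687 -0.237  0.687]
 [-0.168  0.971  0.167]
 [-0.707 -0.001 -0.707]] q [0.03 0.9  2.11 2.9  0.66 1.61]
turn deg 15.0
  [0.04 0.86 2.06 2.88 0.58 1.65]
  [0.03 0.82 2.1  2.87 0.61 1.65]
  [0.01 0.78 2.14 2.85 0.64 1.65]
  [0.   0.74 2.17 2.84 0.67 1.66]
  [-0.01  0.69  2.2   2.82  0.69  1.67]
  [-0.02  0.64  2.23  2.8   0.71  1.68]
  [-0.04  0.59  2.25  2.78  0.73  1.69]
  [-0.05  0.54  2.27  2.76  0.74  1.71]
turn deg 176.0
  [-0.05  0.54  2.27  2.76  0.74  1.71]
  [-0.15  0.51  2.27  2.59  0.7   1.36]
  [-0.23  0.47  2.26  2.43  0.65  1.01]
  [-0.3   0.44  2.25  2.3   0.61  0.67]
  [-0.36  0.41  2.24  2.19  0.58  0.3 ]
  [-0.42  0.39  2.23  2.11  0.57 -0.1 ]
  [-0.48  0.38  2.22  2.06  0.58 -0.52]
  [-0.55  0.38  2.22  2.02  0.6  -0.96]
p2 -10 [-0.29  0.45  2.05  2.61  0.16 -1.13] [-0.29  0.71  2.11  2.96  0.46 -1.49]
p2 7 [-0.42  0.45  2.04  1.73  0.38 -0.57] [-0.42  0.71  2.1   2.33  0.52 -1.23]
p1 -10 [-0.49  0.46  2.02  1.99  0.25 -0.66] [-0.49  0.71  2.08  2.62  0.46 -1.33]
p1 7 [-0.61  0.47  1.99  1.5   0.49 -0.48] [-0.61  0.71  2.04  2.02  0.55 -1.07]
p0 -10 [-0.67  0.49  1.95  1.63  0.34 -0.43] [-0.67  0.72  2.01  2.28  0.46 -1.12]
p0 7 [-0.76  0.51  1.9   1.32  0.6  -0.41] [-0.76  0.73  1.95  1.72  0.59 -0.89]
```

Beaker B is gripped (opening 43.6 mm). I'll lift, roll it over and carry it to the pegs.

```bash
cat >> kin.py <<'E'
f_=lambda P,M:dict(position=np.array(P),tool_rot=R.from_matrix(M).as_quat())
def chain(W):
    """W list of (P,M); print calls, halving big turns"""
    cur=None
    for (P0,M0),(P1,M1) in zip(W,W[1:]):
        P0,P1=np.array(P0),np.array(P1); rv=(R.from_matrix(M0).inv()*R.from_matrix(M1)).magnitude()
        n=max(1,int(np.ceil(rv/(np.pi/2)-.02)),int(np.ceil(np.linalg.norm(P1-P0)/.1-.05))); s=Slerp([0,1],R.from_matrix([M0,M1]))
        for i in range(n):
            a=((1-i/n)*P0+i/n*P1,s(i/n).as_matrix()); b=((1-(i+1)/n)*P0+(i+1)/n*P1,s((i+1)/n).as_matrix()); plan(*b,f_(*a))
        print('-- at',P1)
E
python3 - <<'E'
from kin import *
o=robot.get_obs();P0=o['position'];M0=R.from_quat(o['tool_rot']).as_matrix()
W=[(P0,M0),([.55,.15,.2],pick(14,60)),([.55,-.06,.24],place(7,35))]
chain(W)
t=np.radians(13.6);m=np.array([np.cos(t),np.sin(t),0])
mouth=np.array([.6051,.1726,.022])+.045*m
rel=M0.T@(mouth-P0); ax=M0.T@m; np.savez('relB.npz',rel=rel,ax=ax); print('rel mouth',rel.round(4),'axis',ax.round(3))
E
```

```text
shift [-0.436 -0.049 -0.791] turn [-0.001 -0.083 -0.001]
shift [-0.535 -0.048 -0.728] turn [-0.001 -0.083 -0.001]
-- at [0.55 0.15 0.2 ]
shift [-0.031 -0.679 -0.213] turn [-0.028  0.034 -0.651]
shift [ 0.569 -0.366 -0.223] turn [-0.028  0.034 -0.651]
shift [ 0.614  0.308 -0.19 ] turn [-0.028  0.034 -0.651]
-- at [ 0.55 -0.06  0.24]
rel mouth [-0.0348 -0.0008  0.0411] axis [-0.707 -0.002  0.707]
```

{"op": "move_arm", "data": {"moves": "-0.22 -0.02 -0.4 0 -0.04 0 0;-0.44 -0.05 -0.79 0 -0.083 0 0;-0.44 -0.05 -0.79 0 -0.083 0 0;-0.44 -0.05 -0.79 0 -0.083 0 0"}}

```text
time: 17.9
position: [0.5732, 0.1602, 0.1129]
tool_rot: [-0.107, 0.891, 0.052, 0.438]
ft_force: [1.7, 0.6, -3.2]
grip_width: 0.0439
grip_force: 40.0
```

{"op": "move_arm", "data": {"moves": "-0.27 -0.02 -0.36 0 -0.04 0 0;-0.53 -0.05 -0.73 0 -0.083 0 0;-0.53 -0.05 -0.73 0 -0.083 0 0;-0.53 -0.05 -0.73 0 -0.083 0 0"}}

```text
time: 18.3
position: [0.5506, 0.1494, 0.199]
tool_rot: [-0.104, 0.861, 0.059, 0.495]
ft_force: [-0.1, 0.2, -3.6]
grip_width: 0.0438
grip_force: 40.0
```

{"op": "move_arm", "data": {"moves": "0 -0.1 -0.03 -0.004 0.005 -0.093 0;-0.01 -0.2 -0.06 -0.008 0.01 -0.186 0;-0.01 -0.3 -0.09 -0.012 0.015 -0.279 0;-0.02 -0.4 -0.12 -0.016 0.02 -0.372 0;-0.02 -0.5 -0.15 -0.02 0.025 -0.465 0;-0.03 -0.6 -0.18 -0.024 0.03 -0.558 0;-0.03 -0.68 -0.21 -0.028 0.034 -0.651 0;-0.03 -0.68 -0.21 -0.028 0.034 -0.651 0;-0.03 -0.68 -0.21 -0.028 0.034 -0.651 0"}}

```text
time: 19.2
position: [0.5507, 0.0795, 0.212]
tool_rot: [-0.522, 0.711, -0.174, 0.437]
ft_force: [-0.2, -1.3, -3.0]
grip_width: 0.0436
grip_force: 40.0
```

{"op": "move_arm", "data": {"moves": "0.08 -0.05 -0.03 -0.004 0.005 -0.093 0;0.16 -0.1 -0.06 -0.008 0.01 -0.186 0;0.24 -0.15 -0.09 -0.012 0.015 -0.279 0;0.32 -0.2 -0.12 -0.016 0.02 -0.372 0;0.4 -0.26 -0.16 -0.02 0.025 -0.465 0;0.49 -0.31 -0.19 -0.024 0.03 -0.558 0;0.57 -0.37 -0.22 -0.028 0.034 -0.651 0;0.57 -0.37 -0.22 -0.028 0.034 -0.651 0;0.57 -0.37 -0.22 -0.028 0.034 -0.651 0"}}

```text
time: 20.1
position: [0.55, 0.01, 0.226]
tool_rot: [0.808, -0.38, 0.364, -0.267]
ft_force: [0.4, 0.4, -2.7]
grip_width: 0.0433
grip_force: 40.0
```

{"op": "move_arm", "data": {"moves": "0.08 0.04 -0.03 -0.004 0.005 -0.093 0;0.17 0.08 -0.06 -0.008 0.01 -0.186 0;0.26 0.13 -0.09 -0.012 0.015 -0.279 0;0.35 0.17 -0.12 -0.016 0.02 -0.372 0;0.44 0.22 -0.15 -0.02 0.025 -0.465 0;0.53 0.26 -0.17 -0.024 0.03 -0.558 0;0.61 0.31 -0.19 -0.028 0.034 -0.651 0;0.61 0.31 -0.19 -0.028 0.034 -0.651 0;0.61 0.31 -0.19 -0.028 0.034 -0.651 0"}}

```text
time: 21.0
position: [0.5492, -0.0595, 0.2392]
tool_rot: [0.886, 0.049, 0.461, -0.028]
ft_force: [0.0, 0.1, -3.7]
grip_width: 0.0437
grip_force: 40.0
```

```bash
cat >> kin.py <<'E'
def goal(relf,peg,rim,az,nm=None):
    d=np.load(relf); m,ax=d['rel'],d['ax']
    al=np.degrees(np.arctan2(ax[2],-ax[0]))  # tool pitch that makes the axis vertical
    M=place(az,al); P=np.array([*peg,rim])-M@m; return P,M,(M@ax)
E
python3 - <<'E'
from kin import *
o,r=state();P0=o['position'];M0=r.as_matrix()
yaw=np.radians(6.75);X=np.array([np.cos(yaw),np.sin(yaw)]);Y=np.array([-X[1],X[0]]);og=np.array([.702,-.118])
peg0=og-.1*X-.09*Y; print(peg0)
P,M,a=goal('relB.npz',peg0,.115,7,); print('axis',a.round(3),'TCP',P.round(4))
path([(P0,M0),(P,M),(P-[0,0,.093],M)],5)
chain([(P0,M0),(P,M),(P-[0,0,.093],M)])
c=shot('scene','sc4')
cv2.imwrite('pics/m4.png',cv2.resize(c['image'][130:330,150:420],(780,578))[:,:,::-1])
E
```

```text
t 21.0 p [ 0.5492 -0.0595  0.2392] F [ 0.   0.1 -3.7] w 0.0437 g 39.997358420067116
[[ 0.571  0.114  0.813]
 [ 0.062 -0.994  0.095]
 [ 0.819 -0.004 -0.574]] q [-0.63  0.42  2.28  2.07  0.68 -1.09]
[ 0.61327152 -0.2191299 ]
axis [-0.     0.002 -1.   ] TCP [ 0.609  -0.2205  0.1687]
turn deg 10.0
  [-0.57  0.38  2.21  2.    0.61 -0.95]
  [-0.63  0.43  2.15  1.86  0.6  -0.86]
  [-0.68  0.48  2.07  1.72  0.59 -0.76]
  [-0.72  0.53  1.99  1.57  0.58 -0.64]
  [-0.75  0.58  1.9   1.42  0.58 -0.52]
turn deg 0.0
  [-0.75  0.58  1.9   1.42  0.58 -0.52]
  [-0.75  0.62  1.91  1.51  0.57 -0.62]
  [-0.75  0.67  1.92  1.59  0.57 -0.73]
  [-0.75  0.71  1.92  1.68  0.58 -0.83]
  [-0.75  0.76  1.93  1.76  0.58 -0.92]
shift [-0.168  0.835  0.369] turn [ 0.001 -0.055 -0.003]
shift [-0.139  0.835  0.381] turn [ 0.001 -0.055 -0.003]
-- at [ 0.60896254 -0.22047776  0.16868389]
shift [-0.658  0.     0.657] turn [-0. -0.  0.]
-- at [ 0.60896254 -0.22047776  0.07568389]
```

View pics/m4.png

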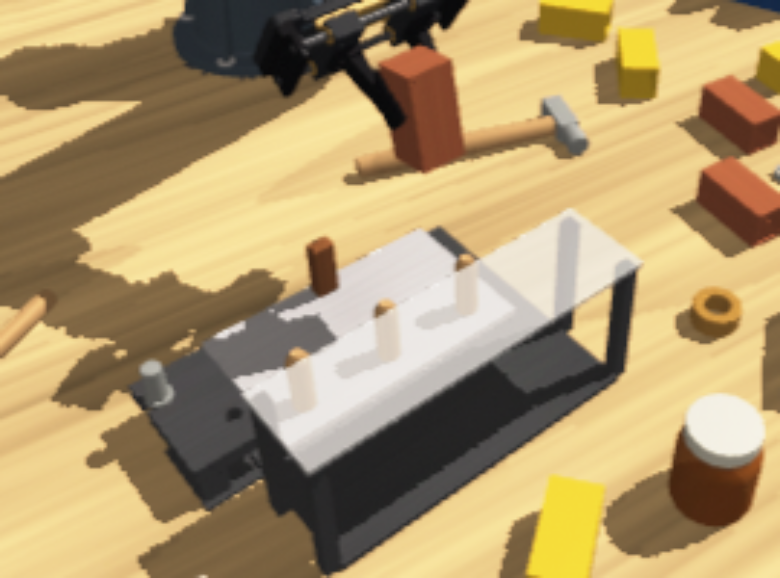

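The beaker now points mouth down, held firmly above the tray area; the pin is parked and the pegs are clear. I'll go over peg0.

{"op": "move_arm", "data": {"moves": "-0.08 0.4 0.18 0 -0.03 0 0;-0.17 0.83 0.37 0 -0.055 0 0;-0.17 0.83 0.37 0 -0.055 0 0;-0.17 0.83 0.37 0 -0.055 0 0"}}

```text
time: 21.45
position: [0.5799, -0.1407, 0.2042]
tool_rot: [0.905, 0.052, 0.423, -0.025]
ft_force: [-0.9, 1.8, -3.6]
grip_width: 0.0438
grip_force: 40.0
```

{"op": "move_arm", "data": {"moves": "-0.07 0.4 0.19 0 -0.03 0 0;-0.14 0.83 0.38 0 -0.055 0 0;-0.14 0.83 0.38 0 -0.055 0 0;-0.14 0.83 0.38 0 -0.055 0 0;-0.14 0.83 0.38 0 -0.055 0 0"}}

```text
time: 21.95
position: [0.6079, -0.2178, 0.169]
tool_rot: [0.922, 0.054, 0.382, -0.024]
ft_force: [-0.0, 0.2, -2.8]
grip_width: 0.0436
grip_force: 40.0
```

```bash
python3 - <<'E'
from kin import *
o,r=state();d=np.load('relB.npz');M=r.as_matrix()
print('mouth est',o['position']+M@d['rel'],'axis',M@d['ax'])
c=shot('scene','sc5');w=shot('top','t5')
a=cv2.resize(c['image'][150:310,170:330],(400,400));b=cv2.resize(w['image'][110:230,330:470],(400,400))
cv2.imwrite('pics/m5.png',np.hstack([a,b])[:,:,::-1])
E
```

```text
t 21.95 p [ 0.6079 -0.2178  0.169 ] F [-0.   0.2 -2.8] w 0.0436 g 39.997200698516366
[[ 0.702  0.117  0.703]
 [ 0.08  -0.993  0.085]
 [ 0.708 -0.003 -0.707]] q [-0.78  0.59  1.95  1.49  0.59 -0.63]
mouth est [ 0.61217779 -0.21625845  0.11529383] axis [-5.62120157e-05  5.40007916e-03 -9.99985418e-01]
```

View pics/m5.png

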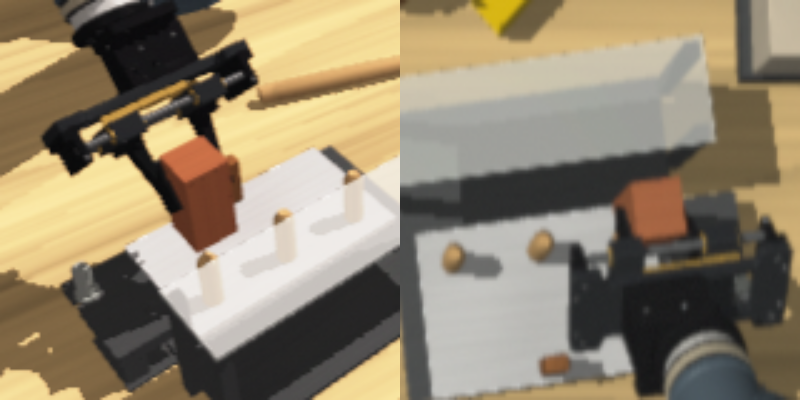

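The beaker is over peg0: its top face centre in the top view is at about (420,172), and the peg tops of peg2 and peg1 are at (348.6,187) and (379.4,184). I'll check alignment by ray.

```bash
python3 - <<'E'
from kin import *
c=load('t5')
print('beaker top',onz(c,420.3,172.4,.205),'pegs',onz(c,348.6,187.1,.083),onz(c,379.4,183.8,.083))
im=c['image'][:,:,:];h=cv2.cvtColor(im,cv2.COLOR_RGB2HSV)
m=((h[:,:,0]<14)&(h[:,:,1]>125)&(h[:,:,2]>150)).astype(np.uint8);m[:,:395]=0;m[:,450:]=0;m[:140]=0;m[230:]=0
ct=max(cv2.findContours(m,0,2)[0],key=cv2.contourArea);print(cv2.minAreaRect(ct),[onz(c,*p,.205)[:2].round(3) for p in cv2.boxPoints(cv2.minAreaRect(ct))])
E
```

```text
beaker top [ 0.61339587 -0.21846715  0.205     ] pegs [ 0.59123703 -0.04113068  0.083     ] [ 0.60023206 -0.12874568  0.083     ]
((420.0077209472656, 172.06155395507812), (15.504340171813965, 16.620655059814453), 82.87498474121094) [array([ 0.632, -0.195]), array([ 0.637, -0.237]), array([ 0.597, -0.241]), array([ 0.592, -0.199])]
```

Aligned within about 3 mm, so I'll lower it.

{"op": "move_arm", "data": {"moves": "-0.15 0 0.15 0 0 0 0;-0.3 0 0.3 0 0 0 0;-0.42 0 0.42 0 0 0 0;-0.52 0 0.52 0 0 0 0;-0.6 0 0.6 0 0 0 0;-0.64 0 0.64 0 0 0 0;-0.66 0 0.66 0 0 0 0;-0.66 0 0.66 0 0 0 0;-0.66 0 0.66 0 0 0 0"}}

```text
time: 22.95
position: [0.6094, -0.2205, 0.0767]
tool_rot: [0.922, 0.054, 0.383, -0.022]
ft_force: [-0.5, -0.3, -2.7]
grip_width: 0.0436
grip_force: 40.0
```

{"op": "move_arm", "data": {"moves": "-0.015 0 0.015 0 0 0 0;-0.015 0 0.015 0 0 0 0;-0.015 0 0.015 0 0 0 0.75;-0.015 0 0.015 0 0 0 0.75;-0.015 0 0.015 0 0 0 0.75;-0.015 0 0.015 0 0 0 0.75;-0.015 0 0.015 0 0 0 0.75;-0.015 0 0.015 0 0 0 0.75"}}

```text
time: 23.75
position: [0.6092, -0.2206, 0.0741]
tool_rot: [0.922, 0.053, 0.383, -0.022]
ft_force: [-0.3, 0.0, -1.0]
grip_width: 0.0649
grip_force: 0.0
```

{"op": "move_arm", "data": {"moves": "0 0 -0.2 0 0 0 0.75;0 0 -0.5 0 0 0 0.75;0 0 -1 0 0 0 1;0 0 -1 0 0 0 1;0 0 -1 0 0 0 1"}}

```text
time: 24.25
position: [0.5387, -0.2295, 0.1454]
tool_rot: [0.922, 0.053, 0.383, -0.021]
ft_force: [0.4, -0.0, -0.4]
grip_width: 0.0815
grip_force: 0.0
```

```bash
python3 - <<'E'
from kin import *
o,r=state();P0=o['position'];M0=r.as_matrix()
c=shot('top','t6');beakers(c)
h=cv2.cvtColor(c['image'],cv2.COLOR_RGB2HSV)
m=((h[:,:,0]<14)&(h[:,:,1]>125)&(h[:,:,2]>130)).astype(np.uint8);m[:,395:450][:]=m[:,395:450];m[:,:395]=0;m[:,450:]=0;m[:140]=0;m[230:]=0
ct=max(cv2.findContours(m,0,2)[0],key=cv2.contourArea);x=cv2.minAreaRect(ct);print(x,onz(c,*x[0],.11))
s=shot('scene','sc6');cv2.imwrite('pics/m6.png',cv2.resize(s['image'][150:310,150:350],(750,600))[:,:,::-1])
# back to C
chain([(P0,M0),([.55,-.06,.24],place(7,35)),([.55,.2,.22],pick(0,60))])
path([(P0,M0),([.55,-.06,.24],place(7,35)),([.55,.2,.22],pick(0,60)),([.55,.285,.12],pick(0,45)),([.61,.285,.026],pick(0,45))],5)
E
```

```text
t 24.25 p [ 0.5387 -0.2295  0.1454] F [ 0.4 -0.  -0.4] w 0.0815 g 0.0
[[ 0.7    0.114  0.705]
 [ 0.081 -0.994  0.079]
 [ 0.709  0.002 -0.705]] q [-0.92  0.61  2.09  1.61  0.66 -0.93]
beaker [0.5045 0.39  ] [0.044 0.088] ang 1.1
beaker [ 0.6247 -0.2326] [0.047 0.045] ang -83.9
beaker [0.6218 0.2838] [0.09  0.042] ang -1.2
((413.0060729980469, 177.05487060546875), (15.129120826721191, 15.902141571044922), 83.6598129272461) [ 0.615176   -0.21905486  0.11      ]
shift [ 0.444 -0.835 -0.226] turn [ 0.002  0.055 -0.001]
shift [ 0.463 -0.835 -0.184] turn [ 0.002  0.055 -0.001]
-- at [ 0.55 -0.06  0.24]
shift [ 0.006 -0.86   0.125] turn [-0.028 -0.034 -0.651]
shift [ 0.744 -0.444  0.071] turn [-0.028 -0.034 -0.651]
shift [0.769 0.404 0.026] turn [-0.028 -0.034 -0.651]
-- at [0.55 0.2  0.22]
turn deg 10.0
  [-0.88  0.58  2.05  1.57  0.63 -0.82]
  [-0.82  0.53  2.1   1.67  0.64 -0.86]
  [-0.75  0.48  2.15  1.78  0.64 -0.9 ]
  [-0.67  0.43  2.19  1.88  0.63 -0.93]
  [-0.58  0.38  2.21  1.99  0.61 -0.94]
turn deg 176.0
  [-0.58  0.38  2.21  1.99  0.61 -0.94]
  [-0.36  0.37  2.23  2.34  0.49 -1.9 ]
  [-0.13  0.4   2.23  2.88  0.45 -3.01]
  [0.08 0.45 2.21 3.31 0.52 2.24]
  [0.25 0.5  2.17 3.54 0.6  1.37]
turn deg 15.0
  [0.25 0.5  2.17 3.54 0.6  1.37]
  [0.3  0.54 2.13 3.64 0.54 1.31]
  [0.34 0.58 2.08 3.75 0.48 1.23]
  [0.38 0.62 2.04 3.88 0.43 1.14]
  [0.42 0.66 1.99 4.04 0.38 1.01]
turn deg 0.0
  [0.42 0.66 1.99 4.04 0.38 1.01]
  [0.4  0.71 1.96 3.96 0.39 1.09]
  [0.39 0.77 1.94 3.89 0.41 1.15]
  [0.38 0.82 1.91 3.84 0.42 1.2 ]
  [0.37 0.87 1.87 3.79 0.43 1.23]
```

View pics/m6.png

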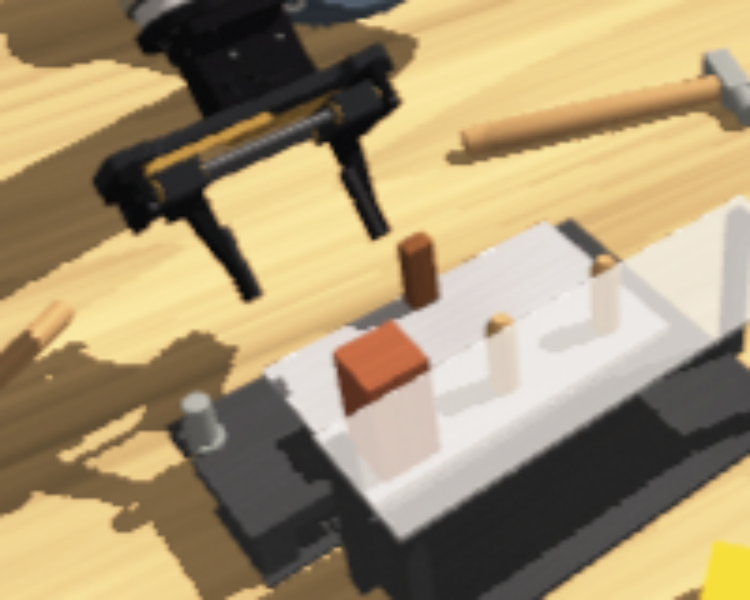

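Beaker B stands mouth down on peg0 at (0.615,-0.219), flat. Now beaker C, rolling q6 back the same way it came.

```bash
python3 - <<'E'
from kin import *
o=robot.get_obs();P0=o['position'];M0=R.from_quat(o['tool_rot']).as_matrix()
mid=Slerp([0,1],R.from_matrix([pick(14,60),place(7,35)]))(.5).as_matrix()
W=[(P0,M0),([.54,-.08,.24],place(7,35)),([.54,.05,.23],mid),([.54,.2,.2],pick(0,60))]
path(W[1:],4); chain(W)
def pre(x,y,ang,al,back=.014,zg=.03):
    m=np.array([np.cos(np.radians(ang)),np.sin(np.radians(ang)),0]);M=pick(ang,al);return np.array([x,y,zg])-back*m+.008*M[:,2],M
T,M=pre(.6222,.2844,-.3,45); chain([W[-1],(T-.1*M[:,2],M),(T,M)]); path([W[-1],(T-.1*M[:,2],M),(T,M)],3)
E
```

```text
turn deg 88.0
  [-0.64  0.37  2.22  1.92  0.65 -0.93]
  [-0.54  0.37  2.23  1.98  0.6  -0.42]
  [-0.44  0.37  2.24  2.07  0.58  0.07]
  [-0.34  0.39  2.26  2.2   0.59  0.52]
turn deg 96.0
  [-0.34  0.39  2.26  2.2   0.59  0.52]
  [-0.17  0.46  2.3   2.66  0.66  0.76]
  [0.05 0.52 2.28 3.09 0.71 1.09]
  [0.26 0.55 2.2  3.5  0.68 1.42]
shift [ 0.403 -0.739 -0.275] turn [ 0.002  0.055 -0.001]
shift [ 0.426 -0.739 -0.237] turn [ 0.002  0.055 -0.001]
-- at [ 0.54 -0.08  0.24]
shift [ 0.004 -0.645  0.094] turn [ 0.021 -0.025  0.488]
shift [-0.44  -0.466  0.122] turn [ 0.021 -0.025  0.488]
-- at [0.54 0.05 0.23]
shift [-0.728  0.043  0.23 ] turn [0.074 0.026 0.529]
shift [-0.457  0.591  0.165] turn [0.074 0.026 0.529]
-- at [0.54 0.2  0.2 ]
shift [0.447 0.424 0.276] turn [0.001 0.083 0.001]
shift [0.407 0.424 0.331] turn [0.001 0.083 0.001]
-- at [0.54314726 0.28481392 0.09505382]
shift [0. 0. 1.] turn [0. 0. 0.]
-- at [0.61385697 0.28444368 0.02434315]
turn deg 15.0
  [0.26 0.55 2.2  3.5  0.68 1.42]
  [0.35 0.63 2.11 3.69 0.55 1.31]
  [0.42 0.71 2.01 3.93 0.43 1.14]
turn deg 0.0
  [0.42 0.71 2.01 3.93 0.43 1.14]
  [0.39 0.79 1.94 3.86 0.43 1.19]
  [0.37 0.88 1.86 3.81 0.43 1.22]
```

{"op": "move_arm", "data": {"moves": "0.2 -0.37 -0.14 0 0.03 0 1;0.4 -0.74 -0.27 0 0.055 0 1;0.4 -0.74 -0.27 0 0.055 0 1;0.4 -0.74 -0.27 0 0.055 0 1"}}

```text
time: 24.75
position: [0.5397, -0.153, 0.1913]
tool_rot: [0.905, 0.053, 0.422, -0.025]
ft_force: [0.0, -0.0, -0.2]
grip_width: 0.0863
grip_force: 0.0
```

{"op": "move_arm", "data": {"moves": "0.21 -0.37 -0.12 0 0.03 0 1;0.43 -0.74 -0.24 0 0.055 0 1;0.43 -0.74 -0.24 0 0.055 0 1;0.43 -0.74 -0.24 0 0.055 0 1"}}

```text
time: 25.15
position: [0.5407, -0.0799, 0.2399]
tool_rot: [0.886, 0.052, 0.461, -0.026]
ft_force: [0.2, 0.5, 0.1]
grip_width: 0.0872
grip_force: 0.0
```

{"op": "move_arm", "data": {"moves": "0 -0.13 0.02 0.004 -0.005 0.095 1;0 -0.26 0.04 0.008 -0.01 0.19 1;0 -0.39 0.06 0.012 -0.015 0.285 1;0 -0.52 0.08 0.016 -0.02 0.38 1;0 -0.64 0.09 0.021 -0.025 0.488 1;0 -0.64 0.09 0.021 -0.025 0.488 1;0 -0.64 0.09 0.021 -0.025 0.488 1"}}

```text
time: 25.85
position: [0.5408, -0.0167, 0.2345]
tool_rot: [0.849, -0.275, 0.4, -0.209]
ft_force: [-0.3, -0.8, -0.1]
grip_width: 0.087
grip_force: 0.0
```

{"op": "move_arm", "data": {"moves": "-0.09 -0.09 0.02 0.004 -0.005 0.095 1;-0.18 -0.18 0.04 0.008 -0.01 0.19 1;-0.27 -0.27 0.06 0.012 -0.015 0.285 1;-0.35 -0.36 0.09 0.016 -0.02 0.38 1;-0.44 -0.47 0.12 0.021 -0.025 0.488 1;-0.44 -0.47 0.12 0.021 -0.025 0.488 1;-0.44 -0.47 0.12 0.021 -0.025 0.488 1"}}

```text
time: 26.55
position: [0.5408, 0.0493, 0.2301]
tool_rot: [0.689, -0.561, 0.281, -0.363]
ft_force: [1.0, 0.1, 0.1]
grip_width: 0.0869
grip_force: 0.0
```

{"op": "move_arm", "data": {"moves": "-0.14 0.01 0.04 0.013 0.005 0.09 1;-0.28 0.02 0.08 0.026 0.01 0.18 1;-0.42 0.03 0.12 0.039 0.014 0.27 1;-0.56 0.03 0.17 0.052 0.018 0.36 1;-0.68 0.04 0.21 0.065 0.023 0.45 1;-0.73 0.04 0.23 0.074 0.026 0.529 1;-0.73 0.04 0.23 0.074 0.026 0.529 1;-0.73 0.04 0.23 0.074 0.026 0.529 1;-0.73 0.04 0.23 0.074 0.026 0.529 1"}}

```text
time: 27.45
position: [0.5414, 0.1244, 0.2157]
tool_rot: [-0.376, 0.782, -0.156, 0.472]
ft_force: [0.2, -0.1, -0.5]
grip_width: 0.0872
grip_force: 0.0
```

{"op": "move_arm", "data": {"moves": "-0.08 0.1 0.03 0.013 0.005 0.09 1;-0.16 0.2 0.06 0.026 0.01 0.18 1;-0.24 0.3 0.09 0.039 0.014 0.27 1;-0.32 0.4 0.12 0.052 0.018 0.36 1;-0.4 0.5 0.14 0.065 0.023 0.45 1;-0.46 0.59 0.16 0.074 0.026 0.529 1;-0.46 0.59 0.16 0.074 0.026 0.529 1;-0.46 0.59 0.16 0.074 0.026 0.529 1;-0.46 0.59 0.16 0.074 0.026 0.529 1"}}

```text
time: 28.35
position: [0.5411, 0.1993, 0.2009]
tool_rot: [0.002, 0.866, -0.003, 0.499]
ft_force: [-0.4, 0.3, -0.1]
grip_width: 0.0868
grip_force: 0.0
```

{"op": "move_arm", "data": {"moves": "0.22 0.21 0.14 0 0.04 0 1;0.44 0.42 0.28 0 0.083 0 1;0.44 0.42 0.28 0 0.083 0 1;0.44 0.42 0.28 0 0.083 0 1"}}

```text
time: 28.75
position: [0.5436, 0.2415, 0.1488]
tool_rot: [0.003, 0.897, -0.003, 0.442]
ft_force: [0.2, -0.0, -0.6]
grip_width: 0.0871
grip_force: 0.0
```

{"op": "move_arm", "data": {"moves": "0.2 0.21 0.16 0 0.04 0 1;0.41 0.42 0.33 0 0.083 0 1;0.41 0.42 0.33 0 0.083 0 1;0.41 0.42 0.33 0 0.083 0 1;0.41 0.42 0.33 0 0.083 0 1"}}

```text
time: 29.25
position: [0.5442, 0.2826, 0.0966]
tool_rot: [0.003, 0.924, -0.003, 0.383]
ft_force: [0.0, 1.0, 0.2]
grip_width: 0.087
grip_force: 0.0
```

```bash
cat >> kin.py <<'E'
def pre(x,y,ang,al,back=.014,zg=.03):
    m=np.array([np.cos(np.radians(ang)),np.sin(np.radians(ang)),0]);M=pick(ang,al);return np.array([x,y,zg])-back*m+.008*M[:,2],M
E
python3 - <<'E'
from kin import *
state()
beakers(shot('top','t7'))
plan(*pre(.6222,.2844,-.3,45))
E
```

```text
t 29.25 p [0.5442 0.2826 0.0966] F [0.  1.  0.2] w 0.087 g 0.0
[[-0.707  0.008  0.707]
 [ 0.004  1.    -0.007]
 [-0.707 -0.002 -0.707]] q [0.45 0.73 2.04 3.89 0.48 1.22]
beaker [ 0.6244 -0.2328] [0.046 0.044] ang -83.9
beaker [0.6218 0.2848] [0.041 0.089] ang 0.7
shift [0.019 0.023 1.003] turn [-0.002 -0.    -0.   ]
```

```bash
python3 - <<'E'
from kin import *
plan(*pre(.622,.2846,0,45,.006,.034))
E
```

```text
shift [-0.064  0.026  1.03 ] turn [-0.005 -0.    -0.003]
```

{"op": "move_arm", "data": {"moves": "-0.06 0.03 0.3 0 0 0 1;-0.06 0.03 0.6 0 0 0 1;-0.06 0.03 0.85 0 0 0 1;-0.06 0.03 1 0 0 0 1;-0.06 0.03 1 0 0 0 1;-0.06 0.03 1 0 0 0 1"}}

```text
time: 29.9
position: [0.6191, 0.2861, 0.0297]
tool_rot: [0.003, 0.924, -0.002, 0.382]
ft_force: [-0.2, -0.2, 0.4]
grip_width: 0.0869
grip_force: 0.0
```

{"op": "move_arm", "data": {"moves": "0 0 0.02 0 0 0 0;0 0 0.02 0 0 0 0;0 0 0.02 0 0 0 0;0 0 0.02 0 0 0 0;0 0 0.02 0 0 0 0;0 0 0.02 0 0 0 0;0 0 0.02 0 0 0 0;0 0 0.02 0 0 0 0;0 0 0.02 0 0 0 0;0 0 0.02 0 0 0 0", "squeeze": 40}}

```text
time: 30.9
position: [0.6213, 0.2866, 0.0282]
tool_rot: [0.003, 0.924, -0.002, 0.383]
ft_force: [-0.6, -0.8, 1.2]
grip_width: 0.0435
grip_force: 40.0
```

```bash
python3 - <<'E'
from kin import *
o,r=state();P0=o['position'];M0=r.as_matrix()
m=np.array([1,0,0.]);a=0
mouth=np.array([.622,P0[1],.022])+.045*m
rel=M0.T@(mouth-P0); ax=M0.T@m; np.savez('relC.npz',rel=rel,ax=ax); print('rel',rel.round(4),ax.round(3))
mid=Slerp([0,1],R.from_matrix([pick(14,60),place(7,35)]))(.5).as_matrix()
W=[(P0,M0),([.545,.26,.2],pick(0,60)),([.545,.1,.23],mid),([.545,-.04,.25],place(7,35))]
yaw=np.radians(6.75);X=np.array([np.cos(yaw),np.sin(yaw)]);og=np.array([.702,-.118])
peg1=og-.1*X
P,M,a=goal('relC.npz',peg1,.125,7); W.append((P,M)); print('axis',a.round(3),P)
path(W,4);chain(W)
E
```

```text
t 30.9 p [0.6213 0.2866 0.0282] F [-0.6 -0.8  1.2] w 0.0435 g 39.99898576119449
[[-0.707  0.007  0.707]
 [ 0.004  1.    -0.006]
 [-0.707 -0.001 -0.707]] q [0.39 0.89 1.88 3.79 0.47 1.26]
rel [-0.0279  0.0003  0.0367] [-0.707  0.007  0.707]
axis [ 0.001 -0.007 -1.   ] [ 0.59645288 -0.13018404  0.17070441]
turn deg 15.0
  [0.37 0.87 1.84 3.84 0.41 1.18]
  [0.38 0.77 1.94 3.78 0.5  1.24]
  [0.39 0.67 2.03 3.76 0.58 1.27]
  [0.41 0.57 2.1  3.76 0.63 1.27]
turn deg 96.0
  [0.41 0.57 2.1  3.76 0.63 1.27]
  [0.22 0.53 2.2  3.32 0.65 0.98]
  [0.   0.47 2.25 2.88 0.6  0.68]
  [-0.19  0.4   2.24  2.4   0.52  0.45]
turn deg 88.0
  [-0.19  0.4   2.24  2.4   0.52  0.45]
  [-0.3   0.37  2.23  2.23  0.51  0.03]
  [-0.42  0.35  2.23  2.1   0.53 -0.43]
  [-0.53  0.34  2.22  2.01  0.58 -0.92]
turn deg 10.0
  [-0.53  0.34  2.22  2.01  0.58 -0.92]
  [-0.57  0.41  2.16  1.91  0.56 -0.86]
  [-0.59  0.47  2.09  1.79  0.52 -0.78]
  [-0.61  0.53  2.02  1.66  0.49 -0.67]
shift [-0.338 -0.137 -0.876] turn [-0.002 -0.083 -0.001]
shift [-0.449 -0.135 -0.825] turn [-0.002 -0.083 -0.001]
-- at [0.545 0.26  0.2  ]
shift [-0.13  -0.8   -0.075] turn [-0.074 -0.026 -0.529]
shift [ 0.493 -0.624 -0.171] turn [-0.074 -0.026 -0.529]
-- at [0.545 0.1   0.23 ]
shift [ 0.681 -0.008 -0.192] turn [-0.021  0.025 -0.488]
shift [ 0.499  0.475 -0.159] turn [-0.021  0.025 -0.488]
-- at [ 0.545 -0.04   0.25 ]
shift [-0.21   0.479  0.392] turn [-0.    -0.056  0.   ]
shift [-0.175  0.479  0.408] turn [ 0.    -0.056 -0.   ]
-- at [ 0.59645288 -0.13018404  0.17070441]
```

{"op": "move_arm", "data": {"moves": "-0.17 -0.07 -0.44 0 -0.04 0 0;-0.34 -0.14 -0.88 0 -0.083 0 0;-0.34 -0.14 -0.88 0 -0.083 0 0;-0.34 -0.14 -0.88 0 -0.083 0 0"}}

```text
time: 31.3
position: [0.5824, 0.2735, 0.1141]
tool_rot: [0.002, 0.898, -0.002, 0.441]
ft_force: [0.6, -0.2, -2.4]
grip_width: 0.0441
grip_force: 40.0
```

{"op": "move_arm", "data": {"moves": "-0.22 -0.07 -0.41 0 -0.04 0 0;-0.45 -0.13 -0.82 0 -0.083 0 0;-0.45 -0.13 -0.82 0 -0.083 0 0;-0.45 -0.13 -0.82 0 -0.083 0 0"}}

```text
time: 31.7
position: [0.546, 0.261, 0.1994]
tool_rot: [0.003, 0.867, -0.002, 0.499]
ft_force: [0.5, -0.1, -1.8]
grip_width: 0.0443
grip_force: 40.0
```

{"op": "move_arm", "data": {"moves": "-0.02 -0.13 -0.01 -0.013 -0.005 -0.09 0;-0.04 -0.27 -0.03 -0.026 -0.01 -0.18 0;-0.06 -0.4 -0.04 -0.039 -0.014 -0.27 0;-0.09 -0.54 -0.05 -0.052 -0.018 -0.36 0;-0.11 -0.67 -0.06 -0.065 -0.023 -0.45 0;-0.13 -0.8 -0.07 -0.074 -0.026 -0.529 0;-0.13 -0.8 -0.07 -0.074 -0.026 -0.529 0;-0.13 -0.8 -0.07 -0.074 -0.026 -0.529 0"}}

```text
time: 32.5
position: [0.5467, 0.1799, 0.2138]
tool_rot: [-0.374, 0.783, -0.154, 0.472]
ft_force: [-0.3, -0.2, -3.0]
grip_width: 0.0438
grip_force: 40.0
```

{"op": "move_arm", "data": {"moves": "0.08 -0.1 -0.03 -0.013 -0.005 -0.09 0;0.16 -0.2 -0.06 -0.026 -0.01 -0.18 0;0.25 -0.31 -0.09 -0.039 -0.014 -0.27 0;0.33 -0.41 -0.12 -0.052 -0.018 -0.36 0;0.42 -0.52 -0.15 -0.065 -0.023 -0.45 0;0.49 -0.62 -0.17 -0.074 -0.026 -0.529 0;0.49 -0.62 -0.17 -0.074 -0.026 -0.529 0;0.49 -0.62 -0.17 -0.074 -0.026 -0.529 0"}}

```text
time: 33.3
position: [0.5451, 0.1015, 0.2298]
tool_rot: [0.687, -0.563, 0.28, -0.364]
ft_force: [-0.2, -0.5, -2.6]
grip_width: 0.0439
grip_force: 40.0
```

{"op": "move_arm", "data": {"moves": "0.13 0 -0.04 -0.004 0.005 -0.095 0;0.26 0 -0.08 -0.008 0.01 -0.19 0;0.4 0 -0.11 -0.012 0.015 -0.285 0;0.53 0 -0.15 -0.016 0.02 -0.38 0;0.68 -0.01 -0.19 -0.021 0.025 -0.488 0;0.68 -0.01 -0.19 -0.021 0.025 -0.488 0;0.68 -0.01 -0.19 -0.021 0.025 -0.488 0"}}

```text
time: 34.0
position: [0.5443, 0.0323, 0.2398]
tool_rot: [0.848, -0.277, 0.399, -0.211]
ft_force: [-0.7, -0.0, -1.9]
grip_width: 0.0439
grip_force: 40.0
```

{"op": "move_arm", "data": {"moves": "0.1 0.09 -0.03 -0.004 0.005 -0.095 0;0.2 0.18 -0.06 -0.008 0.01 -0.19 0;0.3 0.28 -0.09 -0.012 0.015 -0.285 0;0.4 0.37 -0.13 -0.016 0.02 -0.38 0;0.5 0.475 -0.16 -0.021 0.025 -0.488 0;0.5 0.475 -0.16 -0.021 0.025 -0.488 0;0.5 0.475 -0.16 -0.021 0.025 -0.488 0"}}

```text
time: 34.7
position: [0.5438, -0.0378, 0.25]
tool_rot: [0.886, 0.05, 0.461, -0.028]
ft_force: [-0.1, -1.0, -2.6]
grip_width: 0.0436
grip_force: 40.0
```

{"op": "move_arm", "data": {"moves": "-0.1 0.24 0.2 0 -0.03 0 0;-0.21 0.48 0.39 0 -0.056 0 0;-0.21 0.48 0.39 0 -0.056 0 0;-0.21 0.48 0.39 0 -0.056 0 0"}}

```text
time: 35.1
position: [0.5693, -0.083, 0.2103]
tool_rot: [0.905, 0.052, 0.421, -0.026]
ft_force: [-0.3, -0.3, -3.3]
grip_width: 0.0439
grip_force: 40.0
```

{"op": "move_arm", "data": {"moves": "-0.09 0.24 0.2 0 -0.03 0 0;-0.17 0.48 0.41 0 -0.056 0 0;-0.17 0.48 0.41 0 -0.056 0 0;-0.17 0.48 0.41 0 -0.056 0 0;-0.17 0.48 0.41 0 -0.056 0 0"}}

```text
time: 35.6
position: [0.594, -0.1274, 0.1715]
tool_rot: [0.923, 0.054, 0.381, -0.023]
ft_force: [-0.3, -0.2, -2.5]
grip_width: 0.0438
grip_force: 40.0
```

```bash
cat >> kin.py <<'E'
def topface(c,box,z):
    u0,u1,v0,v1=box;h=cv2.cvtColor(c['image'],cv2.COLOR_RGB2HSV)
    m=((h[:,:,0]<14)&(h[:,:,1]>125)&(h[:,:,2]>140)).astype(np.uint8);k=np.zeros_like(m);k[v0:v1,u0:u1]=m[v0:v1,u0:u1]
    for ct in cv2.findContours(k,0,2)[0]:
        x=cv2.minAreaRect(ct)
        if x[1][0]*x[1][1]>100: print('top',np.round(x[0],1),np.round(x[1],1),onz(c,*x[0],z).round(4))
E
python3 - <<'E'
from kin import *
o,r=state();d=np.load('relC.npz');M=r.as_matrix()
me=o['position']+M@d['rel'];print('mouth est',me,'axis',M@d['ax'])
c=shot('top','t8');topface(c,(340,450,140,230),me[2]+.09);topface(c,(340,450,140,230),.11);beakers(c)
plan(o['position']+np.array([.6027-me[0],-.1298-me[1],0]),M)
E
```

```text
t 35.6 p [ 0.594  -0.1274  0.1715] F [-0.3 -0.2 -2.5] w 0.0438 g 39.99875245790463
[[ 0.704  0.117  0.701]
 [ 0.081 -0.993  0.084]
 [ 0.706 -0.002 -0.708]] q [-0.64  0.55  2.07  1.75  0.52 -0.8 ]
mouth est [ 0.60011685 -0.12695216  0.12575818] axis [-0.00132781 -0.00531974 -0.99998497]
top [413.1 176.7] [13.8 15.5] [ 0.6009 -0.1977  0.2158]
top [384.9 176.5] [16.2 17.2] [ 0.6018 -0.1261  0.2158]
top [413.1 176.7] [13.8 15.5] [ 0.6163 -0.2195  0.11  ]
top [384.9 176.5] [16.2 17.2] [ 0.6173 -0.1409  0.11  ]
beaker [0.5045 0.39  ] [0.044 0.088] ang 1.1
beaker [ 0.6267 -0.1498] [0.052 0.05 ] ang -83.9
shift [0.015 0.029 0.016] turn [ 0. -0.  0.]
```

Only about 3 mm off, so I'll correct that while lowering.

{"op": "move_arm", "data": {"moves": "-0.15 0.03 0.16 0 0 0 0;-0.3 0.03 0.33 0 0 0 0;-0.44 0.03 0.47 0 0 0 0;-0.56 0.03 0.59 0 0 0 0;-0.65 0.03 0.68 0 0 0 0;-0.69 0.03 0.72 0 0 0 0;-0.72 0.03 0.75 0 0 0 0;-0.72 0.03 0.75 0 0 0 0;-0.72 0.03 0.75 0 0 0 0"}}

```text
time: 36.55
position: [0.5977, -0.1323, 0.0682]
tool_rot: [0.922, 0.054, 0.382, -0.022]
ft_force: [0.5, 0.2, -1.7]
grip_width: 0.0435
grip_force: 40.0
```

```bash
python3 - <<'E'
from kin import *
o,r=state();d=np.load('relC.npz');M=r.as_matrix()
print('mouth est',o['position']+M@d['rel'])
E
```

```text
t 36.55 p [ 0.5977 -0.1323  0.0682] F [ 0.5  0.2 -1.7] w 0.0435 g 39.998849312542006
[[ 0.703  0.115  0.702]
 [ 0.082 -0.993  0.081]
 [ 0.707  0.001 -0.707]] q [-0.65  0.8   2.1   2.16  0.63 -1.28]
mouth est [ 0.6039229  -0.13199132  0.02250676]
```

{"op": "move_arm", "data": {"moves": "-0.012 0 0.012 0 0 0 0;-0.012 0 0.012 0 0 0 0;-0.012 0 0.012 0 0 0 0.7;-0.012 0 0.012 0 0 0 0.7;-0.012 0 0.012 0 0 0 0.7;-0.012 0 0.012 0 0 0 0.7;-0.012 0 0.012 0 0 0 0.7;-0.012 0 0.012 0 0 0 0.7"}}

```text
time: 37.35
position: [0.5976, -0.1324, 0.0659]
tool_rot: [0.923, 0.053, 0.382, -0.022]
ft_force: [-0.5, 0.3, -0.5]
grip_width: 0.0607
grip_force: 0.0
```

{"op": "move_arm", "data": {"moves": "0 0 -0.2 0 0 0 0.7;0 0 -0.5 0 0 0 0.7;0 0 -1 0 0 0 1;0 0 -1 0 0 0 1;0 0 -1 0 0 0 1"}}

```text
time: 37.85
position: [0.5274, -0.1413, 0.1374]
tool_rot: [0.922, 0.053, 0.382, -0.021]
ft_force: [0.1, 0.0, 0.9]
grip_width: 0.0775
grip_force: 0.0
```

```bash
python3 - <<'E'
from kin import *
o,r=state();P0=o['position'];M0=r.as_matrix()
c=shot('top','t9');topface(c,(340,450,140,230),.11);beakers(c)
mid=Slerp([0,1],R.from_matrix([pick(14,60),place(7,35)]))(.5).as_matrix()
T,M=pre(.505,.3902,-1,50,.012,.032)
W=[(P0,M0),([.53,-.04,.24],place(7,35)),([.51,.09,.24],mid),([.45,.25,.21],pick(0,60)),(T-.1*M[:,2],M),(T,M)]
path(W,4);chain(W)
E
```

```text
t 37.85 p [ 0.5274 -0.1413  0.1374] F [0.1 0.  0.9] w 0.0775 g 0.0
[[ 0.702  0.114  0.703]
 [ 0.082 -0.994  0.079]
 [ 0.707  0.002 -0.707]] q [-0.79  0.62  2.23  1.95  0.64 -1.19]
top [381.4 180.6] [14.7 15.4] [ 0.6056 -0.1312  0.11  ]
top [413.1 177. ] [14.5 15.6] [ 0.6152 -0.2194  0.11  ]
beaker [0.5103 0.436 ] [0.093 0.044] ang -13.3
beaker [ 0.6142 -0.1393] [0.047 0.045] ang -83.1
beaker [ 0.6247 -0.2326] [0.047 0.045] ang -83.9
turn deg 10.0
  [-0.74  0.58  2.19  1.89  0.59 -1.06]
  [-0.69  0.51  2.23  1.95  0.62 -1.05]
  [-0.63  0.43  2.25  2.    0.63 -1.04]
  [-0.56  0.36  2.27  2.06  0.62 -1.01]
turn deg 88.0
  [-0.56  0.36  2.27  2.06  0.62 -1.01]
  [-0.46  0.34  2.28  2.12  0.57 -0.49]
  [-0.35  0.33  2.3   2.2   0.55  0.01]
  [-0.24  0.34  2.31  2.34  0.55  0.46]
turn deg 96.0
  [-0.24  0.34  2.31  2.34  0.55  0.46]
  [-0.03  0.41  2.38  2.85  0.68  0.67]
  [0.24 0.48 2.37 3.32 0.76 1.  ]
  [0.5  0.51 2.29 3.79 0.76 1.34]
turn deg 10.0
  [0.5  0.51 2.29 3.79 0.76 1.34]
  [0.62 0.6  2.21 3.96 0.74 1.28]
  [0.72 0.68 2.12 4.12 0.7  1.22]
  [0.81 0.75 2.02 4.28 0.67 1.13]
turn deg 0.0
  [0.81 0.75 2.02 4.28 0.67 1.13]
  [0.76 0.8  1.99 4.22 0.66 1.17]
  [0.73 0.85 1.95 4.16 0.66 1.2 ]
  [0.69 0.9  1.91 4.11 0.65 1.22]
shift [ 0.413 -0.501 -0.314] turn [ 0.002  0.056 -0.001]
shift [ 0.44  -0.501 -0.274] turn [ 0.002  0.056 -0.001]
-- at [ 0.53 -0.04  0.24]
shift [-0.011 -0.657 -0.016] turn [ 0.021 -0.025  0.488]
shift [-0.465 -0.465  0.013] turn [ 0.021 -0.025  0.488]
-- at [0.51 0.09 0.24]
shift [-0.842  0.209  0.002] turn [0.074 0.026 0.529]
shift [-0.414  0.758 -0.085] turn [0.074 0.026 0.529]
-- at [0.45 0.25 0.21]
shift [0.583 0.708 0.178] turn [0.005 0.056 0.003]
shift [0.569 0.707 0.223] turn [0.005 0.056 0.003]
-- at [0.42253647 0.39163941 0.09113646]
shift [0. 0. 1.] turn [0. 0. 0.]
-- at [0.49912925 0.39030247 0.0268577 ]
```

The disturbance has happened: beaker A is now at about (0.510,0.436), turned to -13°. I'll look at its surroundings and check reachability.

```bash
python3 - <<'E'
from kin import *
c=load('t9');cv2.imwrite('pics/m7.png',cv2.resize(c['image'][150:290,120:300],(771,600),interpolation=cv2.INTER_CUBIC)[:,:,::-1])
for a in(30,40,50,60,70):
    T,M=pre(.5103,.436,-13.3,a,.012,.032);print(a,q(T,M).round(2),q(T-.1*M[:,2],M).round(2),q(T+[0,0,.12],M).round(2))
E
```

```text
30 [ 0.71  0.84  1.64 -0.94  0.52  0.17] [ 0.78  0.68  1.67 -0.79  0.64  0.05] [ 0.71  0.65  1.61 -0.7   0.68 -0.13]
40 [ 0.76  0.88  1.68 -1.34  0.58  0.58] [ 0.85  0.73  1.73 -1.15  0.67  0.45] [ 0.76  0.67  1.66 -1.05  0.67  0.22]
50 [ 0.8   0.92  1.71 -1.61  0.72  0.88] [ 0.93  0.8   1.77 -1.44  0.79  0.78] [ 0.8   0.71  1.7  -1.37  0.74  0.55]
60 [0.84 0.99 1.72 4.5  0.89 1.07] [ 0.99  0.89  1.78 -1.62  0.95  1.02] [ 0.84  0.77  1.73 -1.61  0.87  0.81]
70 [0.87 1.06 1.71 4.4  1.08 1.2 ] [1.03 0.99 1.77 4.56 1.13 1.17] [0.87 0.84 1.75 4.5  1.03 0.99]
```

View pics/m7.png

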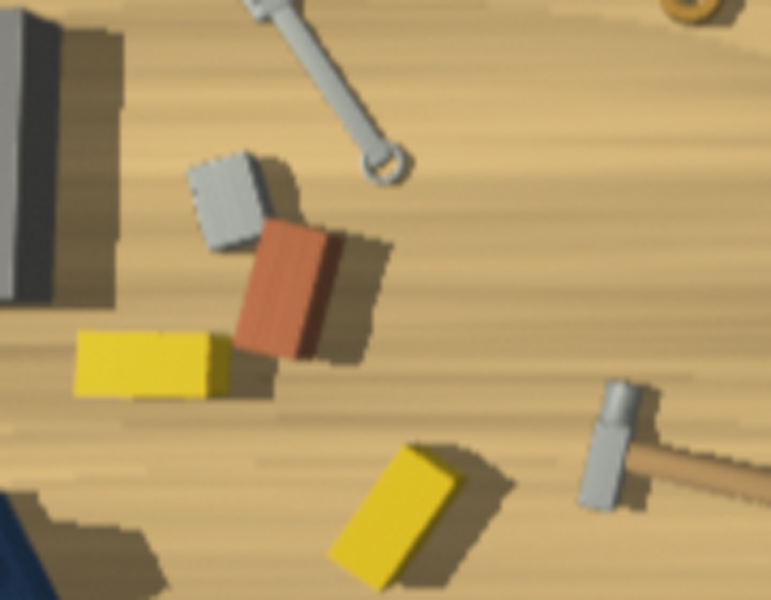

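The picture shows beaker A wedged between the grey anvil block, which touches its upper-left corner, and a yellow block at its lower-left. The 45° grasp can't be reached there. I'll stand the tool upright, take A with a vertical grasp, set it down in the free space where B was with a good heading, and regrasp it there.

```bash
cat >> kin.py <<'E'
def vert(y): 
    a=np.radians(y);return np.c_[[np.cos(a),np.sin(a),0],[np.sin(a),-np.cos(a),0],[0,0,-1]]
E
python3 - <<'E'
from kin import *
o=robot.get_obs();P0=o['position'];M0=R.from_quat(o['tool_rot']).as_matrix()
u=np.array([np.cos(np.radians(-13.3)),np.sin(np.radians(-13.3)),0]);A=np.array([.5103,.436,0])-.006*u
W=[(P0,M0),([.53,-.04,.24],vert(5)),([.5,.2,.22],vert(0)),(A+[0,0,.13],vert(-13.3)),(A+[0,0,.023],vert(-13.3))]
path(W,5);chain(W)
E
```

```text
turn deg 45.0
  [-0.74  0.58  2.19  1.89  0.59 -1.06]
  [-0.61  0.45  2.08  1.23  0.4  -0.26]
  [-0.49  0.38  1.95  0.45  0.52  0.62]
  [-0.38  0.37  1.81  0.13  0.79  1.01]
  [-0.29  0.39  1.66  0.    1.09  1.19]
turn deg 5.0
  [-0.29  0.39  1.66  0.    1.09  1.19]
  [-0.18  0.38  1.69  0.    1.07  1.33]
  [-0.06  0.39  1.7   0.    1.05  1.46]
  [0.05 0.4  1.69 0.   1.05 1.6 ]
  [0.17 0.43 1.67 0.   1.05 1.74]
turn deg 13.0
  [0.17 0.43 1.67 0.   1.05 1.74]
  [0.28 0.49 1.63 0.   1.02 1.91]
  [0.38 0.56 1.57 0.   1.01 2.06]
  [0.46 0.63 1.5  0.   1.02 2.21]
  [0.54 0.7  1.41 0.   1.03 2.35]
turn deg 0.0
  [0.54 0.7  1.41 0.   1.03 2.35]
  [0.54 0.74 1.42 0.   0.98 2.35]
  [0.54 0.77 1.44 0.   0.93 2.35]
  [0.54 0.81 1.45 0.   0.89 2.35]
  [0.54 0.85 1.45 0.   0.84 2.35]
shift [ 0.413 -0.501 -0.317] turn [-0.003 -0.25   0.008]
shift [ 0.253 -0.504 -0.452] turn [-0.003 -0.25   0.008]
-- at [ 0.53 -0.04  0.24]
shift [-0.03  -0.806  0.067] turn [0.    0.    0.019]
shift [-0.053 -0.804  0.067] turn [0.    0.    0.019]
shift [-0.077 -0.803  0.067] turn [0.    0.    0.019]
-- at [0.5  0.2  0.22]
shift [ 0.015 -0.791  0.3  ] turn [0.    0.    0.049]
shift [-0.046 -0.79   0.3  ] turn [0.    0.    0.049]
shift [-0.107 -0.784  0.3  ] turn [0.    0.    0.049]
-- at [0.50446093 0.4373803  0.13      ]
shift [0.    0.    0.535] turn [0. 0. 0.]
shift [0.    0.    0.535] turn [0. 0. 0.]
-- at [0.50446093 0.4373803  0.023     ]
```

{"op": "move_arm", "data": {"moves": "0.1 -0.12 -0.08 0 -0.06 0 1;0.2 -0.25 -0.16 0 -0.12 0 1;0.3 -0.38 -0.24 0 -0.19 0 1;0.41 -0.5 -0.32 0 -0.25 0.01 1;0.41 -0.5 -0.32 0 -0.25 0.01 1;0.41 -0.5 -0.32 0 -0.25 0.01 1"}}

```text
time: 38.5
position: [0.5285, -0.084, 0.1742]
tool_rot: [0.968, 0.064, 0.239, -0.048]
ft_force: [-0.4, 1.0, 0.5]
grip_width: 0.0871
grip_force: 0.0
```

{"op": "move_arm", "data": {"moves": "0.06 -0.12 -0.11 0 -0.06 0 1;0.12 -0.25 -0.22 0 -0.12 0 1;0.19 -0.38 -0.34 0 -0.19 0 1;0.25 -0.5 -0.45 0 -0.25 0.01 1;0.25 -0.5 -0.45 0 -0.25 0.01 1;0.25 -0.5 -0.45 0 -0.25 0.01 1"}}

```text
time: 39.1
position: [0.5232, -0.0373, 0.2285]
tool_rot: [0.996, 0.066, 0.047, -0.036]
ft_force: [-0.3, -0.4, -1.1]
grip_width: 0.0871
grip_force: 0.0
```

{"op": "move_arm", "data": {"moves": "-0.03 -0.81 0.07 0 0 0.02 1;-0.03 -0.81 0.07 0 0 0.02 1;-0.03 -0.81 0.07 0 0 0.02 1"}}

```text
time: 39.4
position: [0.5051, 0.0449, 0.2247]
tool_rot: [0.997, 0.049, 0.043, -0.038]
ft_force: [-0.6, -0.0, -0.7]
grip_width: 0.0872
grip_force: 0.0
```

{"op": "move_arm", "data": {"moves": "-0.05 -0.8 0.07 0 0 0.02 0.8;-0.05 -0.8 0.07 0 0 0.02 0.8;-0.05 -0.8 0.07 0 0 0.02 0.8"}}

```text
time: 39.7
position: [0.4943, 0.1231, 0.2235]
tool_rot: [0.998, 0.034, 0.043, -0.038]
ft_force: [0.2, -0.4, -1.0]
grip_width: 0.073
grip_force: 0.0
```

{"op": "move_arm", "data": {"moves": "-0.08 -0.8 0.07 0 0 0.02 0.72;-0.08 -0.8 0.07 0 0 0.02 0.72;-0.08 -0.8 0.07 0 0 0.02 0.72"}}

```text
time: 40.0
position: [0.4828, 0.2021, 0.2219]
tool_rot: [0.998, 0.018, 0.043, -0.038]
ft_force: [0.6, -0.3, 0.3]
grip_width: 0.0633
grip_force: 0.0
```

{"op": "move_arm", "data": {"moves": "0.01 -0.79 0.2 0 0 0.05 0.72;0.01 -0.79 0.2 0 0 0.05 0.72;0.01 -0.79 0.2 0 0 0.05 0.72"}}

```text
time: 40.3
position: [0.484, 0.282, 0.2077]
tool_rot: [0.998, -0.022, 0.042, -0.04]
ft_force: [-0.0, 0.3, 0.5]
grip_width: 0.0628
grip_force: 0.0
```

{"op": "move_arm", "data": {"moves": "-0.05 -0.79 0.2 0 0 0.05 0.72;-0.05 -0.79 0.2 0 0 0.05 0.72;-0.05 -0.79 0.2 0 0 0.05 0.72;-0.05 -0.79 0.2 0 0 0.05 0.72"}}

```text
time: 40.7
position: [0.4842, 0.3598, 0.1944]
tool_rot: [0.996, -0.062, 0.041, -0.04]
ft_force: [-0.7, 0.6, -0.2]
grip_width: 0.0628
grip_force: 0.0
```

```bash
python3 - <<'E'
from kin import *
o,r=state()
w=shot('wrist','wr5');cv2.imwrite('pics/wr5.png',w['image'][:,:,::-1])
u=np.array([np.cos(np.radians(-13.3)),np.sin(np.radians(-13.3)),0]);A=np.array([.5103,.436,0])-.006*u
h=cv2.cvtColor(w['image'],cv2.COLOR_RGB2HSV);m=((h[:,:,0]<13)&(h[:,:,1]>110)&(h[:,:,2]>90)).astype(np.uint8)
for ct in cv2.findContours(m,0,2)[0]:
    if cv2.contourArea(ct)>500:
        b=cv2.boxPoints(cv2.minAreaRect(ct));print(b.round(),[onz(w,*p,.044)[:2].round(3) for p in b])
print([proj(w,[.5103+a*np.cos(np.radians(-13.3))-b*np.sin(np.radians(-13.3)),.436+a*np.sin(np.radians(-13.3))+b*np.cos(np.radians(-13.3)),.044]).round() for a,b in((.045,.022),(.045,-.022),(-.045,-.022),(-.045,.022))])
plan(A+[0,0,.13],vert(-13.3))
E
```

```text
t 40.7 p [0.4842 0.3598 0.1944] F [-0.7  0.6 -0.2] w 0.0628 g 0.0
[[ 0.989 -0.12   0.086]
 [-0.127 -0.989  0.075]
 [ 0.076 -0.085 -0.993]] q [0.44 0.5  1.62 0.04 0.91 2.11]
[[236. 226.]
 [243. 138.]
 [293. 142.]
 [286. 230.]] [array([0.468, 0.471]), array([0.557, 0.448]), array([0.547, 0.398]), array([0.458, 0.418])]
[array([243., 136.]), array([286., 141.]), array([279., 228.]), array([238., 222.])]
shift [ 0.052 -0.739  0.719] turn [-0.057 -0.046  0.068]
```

View pics/wr5.png

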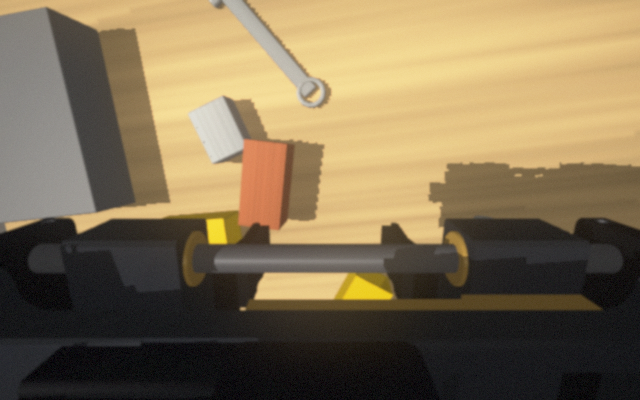

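The wrist view shows beaker A at (243–290, 140–228) with the anvil block at upper left and the yellow block at lower left. It matches the measured pose, so I'll align above it and descend.

{"op": "move_arm", "data": {"moves": "0.03 -0.4 0.35 -0.03 -0.02 0.03 0.72;0.05 -0.74 0.72 -0.057 -0.046 0.068 0.72;0.05 -0.74 0.72 -0.057 -0.046 0.068 0.72;0.05 -0.74 0.72 -0.057 -0.046 0.068 0.72;0.05 -0.74 0.72 -0.057 -0.046 0.068 0.72"}}

```text
time: 41.25
position: [0.5045, 0.4379, 0.1319]
tool_rot: [0.993, -0.116, 0.001, -0.001]
ft_force: [-0.5, -0.5, -0.3]
grip_width: 0.0628
grip_force: 0.0
```

```bash
python3 - <<'E'
from kin import *
o,r=state()
u=np.array([np.cos(np.radians(-13.3)),np.sin(np.radians(-13.3)),0]);A=np.array([.5103,.436,0])-.006*u
plan(A+[0,0,.024],vert(-13.3))
E
```

```text
t 41.25 p [0.5045 0.4379 0.1319] F [-0.5 -0.5 -0.3] w 0.0628 g 0.0
[[ 0.973 -0.23   0.002]
 [-0.23  -0.973  0.002]
 [ 0.001 -0.002 -1.   ]] q [0.55 0.7  1.4  0.   1.03 2.35]
shift [-1.000e-03  7.000e-03  1.079e+00] turn [-0.001 -0.001 -0.   ]
```

{"op": "move_arm", "data": {"moves": "0 0 0.3 0 0 0 0.72;0 0 0.55 0 0 0 0.72;0 0 0.75 0 0 0 0.72;0 0 0.9 0 0 0 0.72;0 0 1 0 0 0 0.72;0 0 1 0 0 0 0.72"}}

```text
time: 41.85
position: [0.504, 0.439, 0.031]
tool_rot: [0.993, -0.116, 0.0, -0.001]
ft_force: [0.5, -0.6, -0.1]
grip_width: 0.0625
grip_force: 0.0
```

{"op": "move_arm", "data": {"moves": "0 0 0.07 0 0 0 0.72;0 0 0.07 0 0 0 0;0 0 0.07 0 0 0 0;0 0 0.07 0 0 0 0;0 0 0.07 0 0 0 0;0 0 0.07 0 0 0 0;0 0 0.07 0 0 0 0;0 0 0.07 0 0 0 0;0 0 0.07 0 0 0 0"}}

```text
time: 42.75
position: [0.5036, 0.4389, 0.0241]
tool_rot: [0.993, -0.115, -0.0, 0.0]
ft_force: [-2.3, -4.6, 6.0]
grip_width: 0.0441
grip_force: 39.9
```

```bash
python3 - <<'E'
from kin import *
o,r=state();P0=o['position'];M0=r.as_matrix()
W=[(P0,M0),(P0+[0,-.01,.09],M0),([.53,.32,.13],vert(0)),([.6,.17,.13],vert(14)),([.6,.17,P0[2]+.001],vert(14))]
chain(W);path(W[2:],3)
E
```

```text
t 42.75 p [0.5036 0.4389 0.0241] F [-2.3 -4.6  6. ] w 0.0441 g 39.863926470279694
[[ 0.974 -0.229 -0.001]
 [-0.229 -0.974 -0.   ]
 [-0.     0.001 -1.   ]] q [ 0.55  0.85  1.45 -0.    0.85  2.35]
shift [ 0.023  0.098 -0.9  ] turn [0. 0. 0.]
-- at [0.50359174 0.42888987 0.11414053]
shift [ 0.253  0.5   -0.079] turn [ 0.     0.    -0.073]
shift [ 0.194  0.526 -0.079] turn [ 0.     0.    -0.073]
-- at [0.53 0.32 0.13]
shift [0.35 0.75 0.  ] turn [ 0.     0.    -0.078]
shift [0.256 0.787 0.   ] turn [ 0.     0.    -0.078]
-- at [0.6  0.17 0.13]
shift [0.    0.    1.049] turn [0. 0. 0.]
-- at [0.6        0.17       0.02514053]
turn deg 14.0
  [0.36 0.64 1.54 0.   0.95 1.93]
  [0.23 0.64 1.55 0.   0.95 1.67]
  [0.09 0.65 1.53 0.   0.96 1.42]
turn deg 0.0
  [0.09 0.65 1.53 0.   0.96 1.42]
  [0.09 0.72 1.56 0.   0.86 1.42]
  [0.09 0.8  1.58 0.   0.76 1.42]
```

{"op": "move_arm", "data": {"moves": "0 0 -0.3 0 0 0 0;0.01 0.05 -0.6 0 0 0 0;0.02 0.1 -0.9 0 0 0 0;0.02 0.1 -0.9 0 0 0 0;0.02 0.1 -0.9 0 0 0 0"}}

```text
time: 43.25
position: [0.504, 0.4301, 0.1137]
tool_rot: [0.993, -0.115, 0.001, -0.002]
ft_force: [-0.4, 0.4, -3.0]
grip_width: 0.0441
grip_force: 39.9
```

{"op": "move_arm", "data": {"moves": "0.12 0.25 -0.08 0 0 -0.04 0;0.25 0.5 -0.08 0 0 -0.073 0;0.25 0.5 -0.08 0 0 -0.073 0;0.25 0.5 -0.08 0 0 -0.073 0"}}

```text
time: 43.65
position: [0.5158, 0.3746, 0.1195]
tool_rot: [0.998, -0.059, -0.001, -0.0]
ft_force: [0.1, -0.0, -2.2]
grip_width: 0.0438
grip_force: 39.9
```

{"op": "move_arm", "data": {"moves": "0.1 0.26 -0.08 0 0 -0.04 0;0.19 0.53 -0.08 0 0 -0.073 0;0.19 0.53 -0.08 0 0 -0.073 0;0.19 0.53 -0.08 0 0 -0.073 0"}}

```text
time: 44.05
position: [0.5289, 0.3208, 0.1286]
tool_rot: [1.0, -0.002, -0.0, -0.001]
ft_force: [0.4, 0.8, -2.7]
grip_width: 0.0437
grip_force: 39.9
```

{"op": "move_arm", "data": {"moves": "0.17 0.37 0 0 0 -0.04 0;0.35 0.75 0 0 0 -0.078 0;0.35 0.75 0 0 0 -0.078 0;0.35 0.75 0 0 0 -0.078 0"}}

```text
time: 44.45
position: [0.5643, 0.2457, 0.1289]
tool_rot: [0.998, 0.059, 0.0, -0.001]
ft_force: [-0.3, 0.2, -3.2]
grip_width: 0.044
grip_force: 39.9
```

{"op": "move_arm", "data": {"moves": "0.13 0.39 0 0 0 -0.04 0;0.26 0.79 0 0 0 -0.078 0;0.26 0.79 0 0 0 -0.078 0;0.26 0.79 0 0 0 -0.078 0;0.26 0.79 0 0 0 -0.078 0"}}

```text
time: 44.95
position: [0.5983, 0.1719, 0.129]
tool_rot: [0.993, 0.122, -0.0, -0.001]
ft_force: [-0.3, 0.0, -3.5]
grip_width: 0.0434
grip_force: 39.9
```

```bash
python3 - <<'E'
from kin import *
o,r=state();P0=o['position'];M0=r.as_matrix()
plan([.6,.17,.0245],vert(14))
E
```

```text
t 44.95 p [0.5983 0.1719 0.129 ] F [-0.3  0.  -3.5] w 0.0434 g 39.856538604944944
[[ 0.97   0.242 -0.001]
 [ 0.242 -0.97   0.002]
 [-0.    -0.002 -1.   ]] q [0.1  0.65 1.53 0.   0.96 1.42]
shift [0.012 0.025 1.045] turn [-0.001  0.     0.   ]
```

{"op": "move_arm", "data": {"moves": "0 0.02 0.3 0 0 0 0;0 0.02 0.6 0 0 0 0;0 0.02 0.85 0 0 0 0;0 0.02 1 0 0 0 0;0 0.02 1 0 0 0 0;0 0.02 1.0 0 0 0 0"}}

```text
time: 45.55
position: [0.6002, 0.1691, 0.0298]
tool_rot: [0.993, 0.122, 0.001, -0.001]
ft_force: [0.4, 0.0, -2.3]
grip_width: 0.0432
grip_force: 39.9
```

{"op": "move_arm", "data": {"moves": "0 0 0.035 0 0 0 0;0 0 0.035 0 0 0 0;0 0 0.035 0 0 0 1;0 0 0.035 0 0 0 1;0 0 0.035 0 0 0 1;0 0 0.035 0 0 0 1;0 0 0.035 0 0 0 1;0 0 0.035 0 0 0 1"}}

```text
time: 46.35
position: [0.6002, 0.1681, 0.026]
tool_rot: [0.993, 0.121, 0.001, -0.001]
ft_force: [0.8, -0.1, 0.4]
grip_width: 0.0828
grip_force: 0.0
```

{"op": "move_arm", "data": {"moves": "0 0 -0.3 0 0 0 1;0 0 -0.8 0 0 0 1;0 0 -1 0 0 0 1;0 0 -1 0 0 0 1"}}

```text
time: 46.75
position: [0.6028, 0.1684, 0.1299]
tool_rot: [0.993, 0.121, 0.005, -0.001]
ft_force: [0.4, 0.3, 0.0]
grip_width: 0.0868
grip_force: 0.0
```

{"op": "move_arm", "data": {"moves": "-0.5 0.2 -1 0 0 0 1;-0.9 0.4 -1 0 0 0 1;-0.9 0.4 -1 0 0 0 1;-0.9 0.4 -1 0 0 0 1"}}

```text
time: 47.15
position: [0.5197, 0.1058, 0.2274]
tool_rot: [0.993, 0.12, 0.0, -0.0]
ft_force: [0.7, 0.3, 0.5]
grip_width: 0.0873
grip_force: 0.0
```

```bash
python3 - <<'E'
from kin import *
o,r=state();P0=o['position'];M0=r.as_matrix()
c=shot('top','t10');beakers(c)
W=[(P0,M0),([.5,.1,.24],tilt(80,50,7)),([.53,.15,.22],pick(14,55))]
path(W,4);chain(W)
E
```

```text
t 47.15 p [0.5197 0.1058 0.2274] F [0.7 0.3 0.5] w 0.0873 g 0.0
[[ 0.971  0.239  0.001]
 [ 0.239 -0.971  0.001]
 [ 0.001 -0.001 -1.   ]] q [-0.01  0.41  1.68  0.    1.06  1.32]
beaker [ 0.6143 -0.1392] [0.047 0.045] ang -82.1
beaker [ 0.6244 -0.2328] [0.046 0.044] ang -83.1
turn deg 50.0
  [-0.01  0.4   1.68  0.    1.05  1.32]
  [-0.17  0.38  1.75  0.34  1.05  1.02]
  [-0.31  0.4   1.82  0.65  1.12  0.74]
  [-0.44  0.46  1.89  0.89  1.26  0.5 ]
turn deg 153.0
  [-0.44  0.46  1.89  0.89  1.26  0.5 ]
  [-0.5   0.53  2.12  1.37  1.17  0.86]
  [-0.37  0.54  2.32  2.02  1.02  1.23]
  [-0.04  0.43  2.26  2.67  0.53  1.82]
shift [-0.205  0.009 -0.126] turn [0.521 0.193 0.071]
-- at [0.5  0.1  0.24]
shift [ 0.129 -0.064  0.273] turn [0.251 0.285 0.762]
shift [-0.055  0.019  0.303] turn [0.251 0.285 0.762]
-- at [0.53 0.15 0.22]
```

{"op": "move_arm", "data": {"moves": "-0.03 0 -0.02 0.08 0.03 0.01 1;-0.07 0 -0.04 0.16 0.06 0.02 1;-0.1 0 -0.06 0.25 0.09 0.03 1;-0.14 0 -0.08 0.33 0.12 0.04 1;-0.17 0.01 -0.1 0.42 0.16 0.06 1;-0.2 0.01 -0.13 0.521 0.193 0.071 1;-0.2 0.01 -0.13 0.521 0.193 0.071 1;-0.2 0.01 -0.13 0.521 0.193 0.071 1"}}

```text
time: 48.0
position: [0.5031, 0.1009, 0.2368]
tool_rot: [0.905, 0.055, 0.096, -0.412]
ft_force: [-0.8, 0.3, 0.5]
grip_width: 0.0868
grip_force: 0.0
```

{"op": "move_arm", "data": {"moves": "0.03 -0.01 0.05 0.05 0.057 0.152 1;0.05 -0.02 0.1 0.1 0.114 0.305 1;0.08 -0.04 0.16 0.15 0.172 0.457 1;0.1 -0.05 0.2 0.2 0.229 0.61 1;0.13 -0.06 0.27 0.25 0.286 0.762 1;0.13 -0.06 0.27 0.25 0.286 0.762 1;0.13 -0.06 0.27 0.25 0.286 0.762 1;0.13 -0.06 0.27 0.25 0.286 0.762 1;0.13 -0.06 0.27 0.25 0.286 0.762 1;0.13 -0.06 0.27 0.25 0.286 0.762 1;0.13 -0.06 0.27 0.25 0.286 0.762 1"}}

```text
time: 49.1
position: [0.5183, 0.1272, 0.2288]
tool_rot: [0.647, -0.523, 0.027, -0.554]
ft_force: [-0.3, -0.3, -0.5]
grip_width: 0.0871
grip_force: 0.0
```

{"op": "move_arm", "data": {"moves": "-0.01 0 0.06 0.05 0.057 0.152 1;-0.02 0.01 0.12 0.1 0.114 0.305 1;-0.03 0.01 0.18 0.15 0.172 0.457 1;-0.04 0.02 0.24 0.2 0.229 0.61 1;-0.06 0.02 0.3 0.25 0.286 0.762 1;-0.06 0.02 0.3 0.25 0.286 0.762 1;-0.06 0.02 0.3 0.25 0.286 0.762 1;-0.06 0.02 0.3 0.25 0.286 0.762 1;-0.06 0.02 0.3 0.25 0.286 0.762 1;-0.06 0.02 0.3 0.25 0.286 0.762 1;-0.06 0.02 0.3 0.25 0.286 0.762 1;-0.06 0.02 0.3 0.25 0.286 0.762 1"}}

```text
time: 50.3
position: [0.5331, 0.1512, 0.2189]
tool_rot: [-0.11, 0.881, 0.056, 0.458]
ft_force: [-0.1, -0.4, 0.2]
grip_width: 0.087
grip_force: 0.0
```

```bash
python3 - <<'E'
from kin import *
o,r=state();P0=o['position'];M0=r.as_matrix()
c=shot('top','t11');beakers(c)
print('expected',np.array([.6002,.1685])+.006*np.array([.97,.24]))
T,M=pre(.606,.17,14,45); chain([(P0,M0),(T-.1*M[:,2],M)])
E
```

```text
t 50.3 p [0.5331 0.1512 0.2189] F [-0.1 -0.4  0.2] w 0.087 g 0.0
[[-0.557 -0.244  0.794]
 [-0.142  0.97   0.199]
 [-0.818 -0.002 -0.575]] q [-0.06  0.48  2.33  2.72  0.64  1.74]
beaker [ 0.6142 -0.1397] [0.046 0.044] ang -83.1
beaker [ 0.6244 -0.233 ] [0.046 0.044] ang -83.1
beaker [0.6069 0.1688] [0.043 0.089] ang 12.6
expected [0.60602 0.16994]
shift [0.517 0.004 0.341] turn [0.    0.055 0.001]
shift [0.486 0.004 0.384] turn [0.    0.055 0.001]
-- at [0.52929441 0.15087515 0.09505382]
```

{"op": "move_arm", "data": {"moves": "0.26 0 0.17 0 0.03 0 1;0.52 0 0.34 0 0.055 0 1;0.52 0 0.34 0 0.055 0 1;0.52 0 0.34 0 0.055 0 1"}}

```text
time: 50.75
position: [0.5305, 0.1504, 0.1562]
tool_rot: [-0.111, 0.9, 0.052, 0.418]
ft_force: [-0.2, -0.5, 0.4]
grip_width: 0.0869
grip_force: 0.0
```

{"op": "move_arm", "data": {"moves": "0.24 0 0.19 0 0.03 0 1;0.48 0 0.38 0 0.055 0 1;0.48 0 0.38 0 0.055 0 1;0.48 0 0.38 0 0.055 0 1;0.48 0 0.38 0 0.055 0 1"}}

```text
time: 51.25
position: [0.5289, 0.1503, 0.0974]
tool_rot: [-0.113, 0.917, 0.047, 0.381]
ft_force: [0.4, 0.0, 0.4]
grip_width: 0.0869
grip_force: 0.0
```

```bash
python3 - <<'E'
from kin import *
state();plan(*pre(.6065,.1693,13.5,45))
E
```

```text
t 51.25 p [0.5289 0.1503 0.0974] F [0.4 0.  0.4] w 0.0869 g 0.0
[[-0.684 -0.243  0.688]
 [-0.172  0.97   0.172]
 [-0.709 -0.    -0.705]] q [-0.03  0.75  2.3   2.83  0.7   1.61]
shift [ 0.013 -0.003  1.022] turn [0.004 0.001 0.004]
```

{"op": "move_arm", "data": {"moves": "0.01 0 0.3 0 0 0 1;0.01 0 0.6 0 0 0 1;0.01 0 0.85 0 0 0 1;0.01 0 1 0 0 0 1;0.01 0 1 0 0 0 1;0.01 0 1 0 0 0 1"}}

```text
time: 51.85
position: [0.596, 0.1674, 0.025]
tool_rot: [-0.113, 0.917, 0.047, 0.38]
ft_force: [-0.6, -0.2, -0.3]
grip_width: 0.0873
grip_force: 0.0
```

{"op": "move_arm", "data": {"moves": "0 0 0.01 0 0 0 0;0 0 0.01 0 0 0 0;0 0 0.01 0 0 0 0;0 0 0.01 0 0 0 0;0 0 0.01 0 0 0 0;0 0 0.01 0 0 0 0;0 0 0.01 0 0 0 0;0 0 0.01 0 0 0 0;0 0 0.01 0 0 0 0;0 0 0.01 0 0 0 0", "squeeze": 40}}

```text
time: 52.85
position: [0.5974, 0.1675, 0.0235]
tool_rot: [-0.113, 0.917, 0.047, 0.38]
ft_force: [-0.5, 0.3, 0.2]
grip_width: 0.0435
grip_force: 39.9
```

```bash
python3 - <<'E'
from kin import *
o,r=state();P0=o['position'];M0=r.as_matrix()
t=np.radians(14);m=np.array([np.cos(t),np.sin(t),0])
mouth=np.array([.6065,.1693,.022])+.045*m
rel=M0.T@(mouth-P0); rel[1]=0;ax=M0.T@m; ax[1]=0;np.savez('relA.npz',rel=rel,ax=ax/np.linalg.norm(ax)); print('rel',rel.round(4),ax.round(3))
W=[(P0,M0),([.55,.15,.2],pick(14,60)),([.545,.0,.25],place(7,35))]
yaw=np.radians(6.75);X=np.array([np.cos(yaw),np.sin(yaw)]);Y=np.array([-X[1],X[0]]);og=np.array([.703,-.119])
peg2=og-.1*X+.09*Y
P,M,a=goal('relA.npz',peg2,.125,7); W.append((P,M)); print('axis',a.round(3),P,peg2)
path(W,5);chain(W)
E
```

```text
t 52.85 p [0.5974 0.1675 0.0235] F [-0.5  0.3  0.2] w 0.0435 g 39.882551909963695
[[-0.686 -0.243  0.686]
 [-0.172  0.97   0.172]
 [-0.707 -0.    -0.707]] q [0.02 0.91 2.11 2.88 0.67 1.61]
rel [-0.0373  0.      0.0394] [-0.707  0.     0.707]
axis [-0.  0. -1.] [ 0.59159157 -0.04156461  0.17927272] [ 0.59311479 -0.04137758]
turn deg 15.0
  [0.02 0.87 2.06 2.86 0.58 1.65]
  [0.01 0.8  2.13 2.84 0.64 1.66]
  [-0.01  0.72  2.19  2.82  0.69  1.66]
  [-0.03  0.63  2.23  2.79  0.72  1.68]
  [-0.05  0.54  2.27  2.76  0.74  1.71]
turn deg 176.0
  [-0.05  0.54  2.27  2.76  0.74  1.71]
  [-0.17  0.47  2.26  2.51  0.65  1.09]
  [-0.26  0.41  2.24  2.32  0.56  0.47]
  [-0.34  0.36  2.23  2.21  0.51 -0.22]
  [-0.42  0.34  2.24  2.16  0.53 -0.99]
turn deg 10.0
  [-0.42  0.34  2.24  2.16  0.53 -0.99]
  [-0.42  0.38  2.2   2.11  0.5  -0.95]
  [-0.43  0.42  2.16  2.05  0.47 -0.9 ]
  [-0.43  0.46  2.12  1.98  0.43 -0.84]
  [-0.43  0.49  2.08  1.9   0.4  -0.76]
shift [-0.446 -0.028 -0.802] turn [ 0.    -0.083  0.   ]
shift [-0.547 -0.028 -0.736] turn [ 0.    -0.083  0.   ]
-- at [0.55 0.15 0.2 ]
shift [-0.114 -0.722 -0.303] turn [-0.043  0.05  -0.977]
shift [ 0.72  -0.11  -0.308] turn [-0.043  0.05  -0.977]
-- at [0.545 0.    0.25 ]
shift [-0.343  0.469  0.743] turn [-0.    -0.111  0.   ]
-- at [ 0.59159157 -0.04156461  0.17927272]
```

{"op": "move_arm", "data": {"moves": "-0.22 -0.01 -0.4 0 -0.04 0 0;-0.45 -0.03 -0.8 0 -0.083 0 0;-0.45 -0.03 -0.8 0 -0.083 0 0;-0.45 -0.03 -0.8 0 -0.083 0 0"}}

```text
time: 53.25
position: [0.5737, 0.1583, 0.1116]
tool_rot: [-0.11, 0.891, 0.054, 0.438]
ft_force: [1.3, 0.2, -1.5]
grip_width: 0.0436
grip_force: 39.9
```

{"op": "move_arm", "data": {"moves": "-0.27 -0.01 -0.37 0 -0.04 0 0;-0.55 -0.03 -0.74 0 -0.083 0 0;-0.55 -0.03 -0.74 0 -0.083 0 0;-0.55 -0.03 -0.74 0 -0.083 0 0"}}

```text
time: 53.65
position: [0.551, 0.1494, 0.1999]
tool_rot: [-0.106, 0.86, 0.061, 0.495]
ft_force: [-0.1, 0.7, -3.6]
grip_width: 0.0437
grip_force: 39.9
```

{"op": "move_arm", "data": {"moves": "-0.01 -0.07 -0.03 -0.004 0.005 -0.095 0;-0.02 -0.14 -0.06 -0.008 0.01 -0.19 0;-0.03 -0.21 -0.09 -0.013 0.015 -0.285 0;-0.04 -0.28 -0.12 -0.017 0.02 -0.38 0;-0.05 -0.35 -0.15 -0.021 0.025 -0.475 0;-0.06 -0.42 -0.18 -0.025 0.03 -0.57 0;-0.07 -0.49 -0.21 -0.03 0.035 -0.665 0;-0.09 -0.56 -0.24 -0.034 0.04 -0.76 0;-0.1 -0.64 -0.27 -0.038 0.045 -0.855 0;-0.11 -0.72 -0.3 -0.043 0.05 -0.977 0;-0.11 -0.72 -0.3 -0.043 0.05 -0.977 0;-0.11 -0.72 -0.3 -0.043 0.05 -0.977 0"}}

```text
time: 54.85
position: [0.5492, 0.0743, 0.2239]
tool_rot: [0.69, -0.56, 0.277, -0.364]
ft_force: [0.6, 0.2, -3.3]
grip_width: 0.0437
grip_force: 39.9
```

{"op": "move_arm", "data": {"moves": "0.07 -0.01 -0.03 -0.004 0.005 -0.095 0;0.14 -0.02 -0.06 -0.008 0.01 -0.19 0;0.21 -0.03 -0.09 -0.013 0.015 -0.285 0;0.28 -0.04 -0.12 -0.017 0.02 -0.38 0;0.35 -0.05 -0.15 -0.021 0.025 -0.475 0;0.42 -0.06 -0.18 -0.025 0.03 -0.57 0;0.49 -0.07 -0.21 -0.03 0.035 -0.665 0;0.56 -0.09 -0.24 -0.034 0.04 -0.76 0;0.64 -0.1 -0.27 -0.038 0.045 -0.855 0;0.72 -0.11 -0.31 -0.043 0.05 -0.977 0;0.72 -0.11 -0.31 -0.043 0.05 -0.977 0;0.72 -0.11 -0.31 -0.043 0.05 -0.977 0"}}

```text
time: 56.05
position: [0.546, -0.0005, 0.2492]
tool_rot: [0.886, 0.054, 0.459, -0.029]
ft_force: [-0.8, -0.0, -3.1]
grip_width: 0.0442
grip_force: 39.9
```

{"op": "move_arm", "data": {"moves": "-0.17 0.23 0.37 0 -0.06 0 0;-0.34 0.47 0.74 0 -0.111 0 0;-0.34 0.47 0.74 0 -0.111 0 0;-0.34 0.47 0.74 0 -0.111 0 0;-0.34 0.47 0.74 0 -0.111 0 0"}}

```text
time: 56.55
position: [0.5911, -0.0408, 0.1792]
tool_rot: [0.923, 0.057, 0.38, -0.025]
ft_force: [-0.5, 0.4, -2.2]
grip_width: 0.0437
grip_force: 39.9
```

```bash
python3 - <<'E'
from kin import *
o,r=state();d=np.load('relA.npz');M=r.as_matrix()
me=o['position']+M@d['rel'];print('mouth est',me,'axis',M@d['ax'])
c=shot('top','t12');topface(c,(325,375,140,240),me[2]+.09);topface(c,(360,450,140,230),.11);beakers(c)
plan(o['position']+np.array([.5931-me[0],-.0414-me[1],.0225-me[2]]),M)
E
```

```text
t 56.55 p [ 0.5911 -0.0408  0.1792] F [-0.5  0.4 -2.2] w 0.0437 g 39.88715534765106
[[ 0.704  0.124  0.699]
 [ 0.087 -0.992  0.089]
 [ 0.705 -0.002 -0.71 ]] q [-0.46  0.51  2.13  2.    0.44 -0.9 ]
mouth est [ 0.59238214 -0.04052126  0.12492127] axis [-0.00410192  0.00147565 -0.9999905 ]
top [351.  179.6] [16.3 17.1] [ 0.5943 -0.0403  0.2149]
top [382.1 175.5] [17.1  8.3] [ 0.62   -0.1332  0.11  ]
top [413.1 177.1] [14.6 15.6] [ 0.615  -0.2194  0.11  ]
beaker [ 0.6184 -0.0503] [0.051 0.051] ang -83.1
beaker [ 0.6243 -0.2317] [0.049 0.045] ang -83.9
shift [-0.719  0.012  0.735] turn [ 0. -0.  0.]
```

{"op": "move_arm", "data": {"moves": "-0.15 0.01 0.15 0 0 0 0;-0.3 0.01 0.31 0 0 0 0;-0.44 0.01 0.45 0 0 0 0;-0.56 0.01 0.57 0 0 0 0;-0.65 0.01 0.66 0 0 0 0;-0.69 0.01 0.71 0 0 0 0;-0.72 0.01 0.74 0 0 0 0;-0.72 0.01 0.74 0 0 0 0;-0.73 0.01 0.75 0 0 0 0;-0.73 0.01 0.75 0 0 0 0"}}

```text
time: 57.6
position: [0.5936, -0.0427, 0.0758]
tool_rot: [0.922, 0.057, 0.381, -0.023]
ft_force: [-0.1, -0.3, -2.7]
grip_width: 0.0437
grip_force: 39.9
```

```bash
python3 - <<'E'
from kin import *
o,r=state();d=np.load('relA.npz');M=r.as_matrix()
print('mouth est',o['position']+M@d['rel'])
E
```

```text
t 57.6 p [ 0.5936 -0.0427  0.0758] F [-0.1 -0.3 -2.7] w 0.0437 g 39.88698856041083
[[ 0.702  0.124  0.701]
 [ 0.088 -0.992  0.087]
 [ 0.706  0.001 -0.708]] q [-0.46  0.78  2.17  2.42  0.63 -1.39]
mouth est [ 0.59500662 -0.04258546  0.02155926]
```

Now release, retreat, stand the tool upright and check.

{"op": "move_arm", "data": {"moves": "-0.008 0 0.008 0 0 0 0;-0.008 0 0.008 0 0 0 0;-0.008 0 0.008 0 0 0 0.7;-0.008 0 0.008 0 0 0 0.7;-0.008 0 0.008 0 0 0 0.7;-0.008 0 0.008 0 0 0 0.7;-0.008 0 0.008 0 0 0 0.7;-0.008 0 0.008 0 0 0 0.7"}}

```text
time: 58.4
position: [0.5934, -0.0427, 0.0742]
tool_rot: [0.922, 0.057, 0.381, -0.024]
ft_force: [0.4, 0.5, 0.4]
grip_width: 0.0609
grip_force: 0.0
```

{"op": "move_arm", "data": {"moves": "0 0 -0.2 0 0 0 0.7;0 0 -0.5 0 0 0 0.7;0 0 -1 0 0 0 0.8;0 0 -1 0 0 0 0.8;0 0 -1 0 0 0 0.8"}}

```text
time: 58.9
position: [0.5234, -0.052, 0.1459]
tool_rot: [0.922, 0.057, 0.382, -0.023]
ft_force: [0.4, -0.5, 1.0]
grip_width: 0.0689
grip_force: 0.0
```

```bash
python3 - <<'E'
from kin import *
o,r=state();P0=o['position'];M0=r.as_matrix()
c=shot('top','t13');topface(c,(325,450,140,240),.11)
s=shot('scene','sc13');cv2.imwrite('pics/m8.png',cv2.resize(s['image'][170:330,160:400],(800,533))[:,:,::-1])
# handle when out
W=[(P0,M0),([.48,-.06,.24],tilt(7,25,5)),([.5,-.143,.24],vert(6.75)),([.4998,-.1435,.11],vert(6.75)),([.4998,-.1435,.06],vert(6.75))]
path(W,5);chain(W)
E
```

```text
t 58.9 p [ 0.5234 -0.052   0.1459] F [ 0.4 -0.5  1. ] w 0.0689 g 0.0
[[ 0.702  0.122  0.702]
 [ 0.087 -0.993  0.086]
 [ 0.707  0.001 -0.707]] q [-0.59  0.59  2.32  2.24  0.63 -1.32]
top [349.4 184. ] [14.8 15.8] [ 0.5966 -0.0421  0.11  ]
top [381.4 180.7] [14.7 15.6] [ 0.6055 -0.131   0.11  ]
top [413.1 177.1] [14.6 15.7] [ 0.6151 -0.2194  0.11  ]
turn deg 20.0
  [-0.54  0.55  2.26  2.17  0.55 -1.18]
  [-0.53  0.44  2.22  1.81  0.41 -0.78]
  [-0.52  0.35  2.17  1.26  0.37 -0.2 ]
  [-0.51  0.27  2.11  0.76  0.44  0.32]
  [-0.5   0.22  2.04  0.47  0.57  0.63]
turn deg 25.0
  [-0.5   0.22  2.04  0.47  0.57  0.63]
  [-0.5   0.25  1.95  0.3   0.7   0.77]
  [-0.5   0.28  1.87  0.17  0.82  0.86]
  [-0.5   0.33  1.78  0.08  0.95  0.92]
  [-0.5   0.37  1.69  0.    1.08  0.96]
turn deg 0.0
  [-0.5   0.37  1.69  0.    1.08  0.96]
  [-0.5   0.42  1.73  0.    1.    0.96]
  [-0.5   0.47  1.76  0.    0.92  0.96]
  [-0.5   0.52  1.79  0.    0.84  0.96]
  [-0.5   0.57  1.81  0.    0.76  0.96]
turn deg 0.0
  [-0.5   0.57  1.81  0.    0.76  0.96]
  [-0.5   0.59  1.82  0.    0.73  0.96]
  [-0.5   0.61  1.83  0.    0.7   0.96]
  [-0.5   0.64  1.83  0.    0.67  0.96]
  [-0.5   0.66  1.84  0.    0.64  0.96]
shift [ 0.354  0.028 -0.978] turn [-0.003 -0.222  0.023]
-- at [ 0.48 -0.06  0.24]
shift [0.118 0.845 0.041] turn [-0.005 -0.278 -0.019]
-- at [ 0.5   -0.143  0.24 ]
shift [-0.001  0.002  0.65 ] turn [0. 0. 0.]
shift [-0.001  0.002  0.65 ] turn [0. 0. 0.]
-- at [ 0.4998 -0.1435  0.11  ]
shift [0.  0.  0.5] turn [0. 0. 0.]
-- at [ 0.4998 -0.1435  0.06  ]
```

View pics/m8.png

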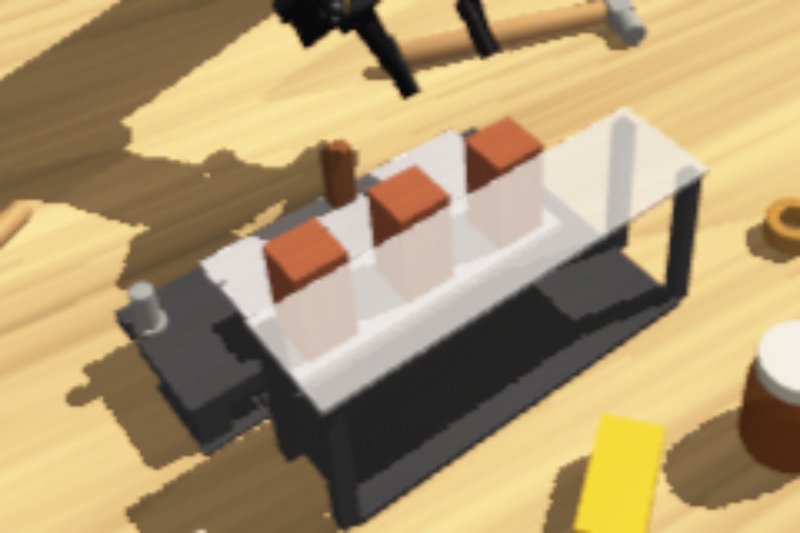

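All three beakers are seated flat, mouth down. Now the handle.

{"op": "move_arm", "data": {"moves": "0.1 0 -0.3 0 -0.06 0.01 0.7;0.2 0.01 -0.6 0 -0.12 0.01 0.7;0.3 0.02 -0.85 0 -0.18 0.02 0.7;0.35 0.03 -0.98 0 -0.222 0.023 0.7;0.35 0.03 -0.98 0 -0.222 0.023 0.7;0.35 0.03 -0.98 0 -0.222 0.023 0.7;0.35 0.03 -0.98 0 -0.222 0.023 0.7"}}

```text
time: 59.7
position: [0.4898, -0.0412, 0.224]
tool_rot: [0.964, 0.061, 0.253, -0.057]
ft_force: [0.4, 0.7, -0.4]
grip_width: 0.0609
grip_force: 0.0
```

{"op": "move_arm", "data": {"moves": "0.04 0.28 0.01 0 -0.09 -0.01 0.7;0.08 0.56 0.03 0 -0.18 -0.01 0.7;0.12 0.84 0.04 -0.005 -0.278 -0.02 0.7;0.12 0.84 0.04 -0.005 -0.278 -0.02 0.7;0.12 0.84 0.04 -0.005 -0.278 -0.02 0.7;0.12 0.84 0.04 -0.005 -0.278 -0.02 0.7"}}

```text
time: 60.3
position: [0.5136, -0.1209, 0.2186]
tool_rot: [0.995, 0.087, 0.04, -0.036]
ft_force: [-0.8, 0.4, -0.4]
grip_width: 0.061
grip_force: 0.0
```

```bash
python3 - <<'E'
from kin import *
state();plan([.4998,-.1435,.14],vert(6.75))
E
```

```text
t 60.3 p [ 0.5136 -0.1209  0.2186] F [-0.8  0.4 -0.4] w 0.061 g 0.0
[[ 0.982  0.176  0.073]
 [ 0.17  -0.982  0.079]
 [ 0.085 -0.065 -0.994]] q [-0.5   0.4   1.73  0.12  0.99  0.83]
shift [-0.241  0.248  0.754] turn [-0.043 -0.053  0.036]
```

{"op": "move_arm", "data": {"moves": "-0.24 0.25 0.3 -0.043 -0.053 0.036 0.7;-0.24 0.25 0.6 -0.043 -0.053 0.036 0.7;-0.24 0.25 0.75 -0.043 -0.053 0.036 0.7;-0.24 0.25 0.75 -0.043 -0.053 0.036 0.7;-0.24 0.25 0.75 -0.043 -0.053 0.036 0.7"}}

```text
time: 60.8
position: [0.4994, -0.1446, 0.1418]
tool_rot: [0.998, 0.058, 0.001, 0.001]
ft_force: [-0.0, -0.8, 0.1]
grip_width: 0.0609
grip_force: 0.0
```

```bash
python3 - <<'E'
from kin import *
state();plan([.4996,-.1435,.06],vert(6.75))
E
```

```text
t 60.8 p [ 0.4994 -0.1446  0.1418] F [-0.  -0.8  0.1] w 0.0609 g 0.0
[[ 0.993  0.116  0.001]
 [ 0.116 -0.993 -0.002]
 [ 0.001  0.002 -1.   ]] q [-0.5   0.52  1.78 -0.    0.83  0.96]
shift [ 0.003 -0.012  0.818] turn [ 0.001 -0.001 -0.001]
```

{"op": "move_arm", "data": {"moves": "0 -0.01 0.3 0 0 0 0.7;0 -0.01 0.6 0 0 0 0.7;0 -0.01 0.82 0 0 0 0.7;0 -0.01 0.82 0 0 0 0.7;0 -0.01 0.82 0 0 0 0;0 -0.01 0.82 0 0 0 0;0 -0.01 0.82 0 0 0 0;0 -0.01 0.82 0 0 0 0;0 -0.01 0.82 0 0 0 0;0 -0.01 0.82 0 0 0 0;0 -0.01 0.82 0 0 0 0;0 -0.01 0.82 0 0 0 0", "squeeze": 30}}

```text
time: 62.0
position: [0.5005, -0.1433, 0.0605]
tool_rot: [0.998, 0.057, 0.001, 0.001]
ft_force: [1.8, 5.0, 4.7]
grip_width: 0.0237
grip_force: 30.0
```

{"op": "move_arm", "data": {"moves": "0.05 0 0 0 0 0 0;0.15 0 0 0 0 0 0;0.25 0 0 0 0 0 0;0.35 0 0 0 0 0 0;0.45 0 0 0 0 0 0;0.55 0 0 0 0 0 0;0.65 0 0 0 0 0 0;0.75 0 0 0 0 0 0;0.85 0 0 0 0 0 0;0.93 0 0 0 0 0 0;0.98 0 0 0 0 0 0;1 0 0 0 0 0 0"}}

```text
time: 63.2
position: [0.5988, -0.1317, 0.0605]
tool_rot: [0.998, 0.058, -0.0, 0.0]
ft_force: [-3.5, 2.7, 6.5]
grip_width: 0.0238
grip_force: 30.0
```

{"op": "move_arm", "data": {"moves": "0.01 0 0 0 0 0 0;0.01 0 0 0 0 0 0;0.01 0 0 0 0 0 0"}}

```text
time: 63.5
position: [0.5995, -0.1316, 0.0605]
tool_rot: [0.998, 0.058, -0.0, 0.0]
ft_force: [-2.6, 3.4, 5.8]
grip_width: 0.0237
grip_force: 30.0
```

```bash
python3 - <<'E'
from kin import *
state()
E
```

```text
t 63.5 p [ 0.5995 -0.1316  0.0605] F [-2.6  3.4  5.8] w 0.0237 g 29.99079657252878
[[ 0.993  0.115 -0.   ]
 [ 0.115 -0.993 -0.001]
 [-0.     0.001 -1.   ]] q [-0.4   0.74  1.59 -0.    0.81  1.06]
```

{"op": "move_arm", "data": {"moves": "0.01 0 0 0 0 0 0;0.02 0 0 0 0 0 0;0.02 0 0 0 0 0 0;0.02 0 0 0 0 0 0"}}

```text
time: 63.9
position: [0.5998, -0.1316, 0.0604]
tool_rot: [0.998, 0.058, -0.002, 0.0]
ft_force: [-6.1, 2.5, 7.4]
grip_width: 0.0238
grip_force: 30.0
```

The tray is at its home stop. I'll release the handle and fetch the pin.

{"op": "move_arm", "data": {"moves": "-0.01 0 0 0 0 0 0.6;-0.01 0 0 0 0 0 0.6;-0.01 0 0 0 0 0 0.6;-0.01 0 0 0 0 0 0.6;-0.01 0 0 0 0 0 0.6;-0.01 0 0 0 0 0 0.6;-0.01 0 -0.4 0 0 0 0.6;-0.01 0 -0.9 0 0 0 0.6;-0.01 0 -0.9 0 0 0 0.6"}}

```text
time: 64.8
position: [0.6063, -0.1343, 0.1568]
tool_rot: [0.998, 0.058, 0.008, 0.005]
ft_force: [0.8, 0.2, 0.3]
grip_width: 0.0523
grip_force: 0.0
```

```bash
python3 - <<'E'
from kin import *
o,r=state();c=shot('wrist','wr6');s=shot('scene','sc14')
plan([.5651,-.3273,.14],vert(6.9))
# tray state: handle top and pegs/beakers under cover; pin top in scene vs when parked
a=load('sc2')['image'].astype(int);b=s['image'].astype(int)
d=np.abs(a-b).sum(2)[225:290,180:232]; print('change near pin/bracket',(d>60).mean())
h=cv2.cvtColor(c['image'],cv2.COLOR_RGB2HSV)
E
```

```text
t 64.8 p [ 0.6063 -0.1343  0.1568] F [0.8 0.2 0.3] w 0.0523 g 0.0
[[ 0.993  0.116  0.016]
 [ 0.116 -0.993 -0.009]
 [ 0.015  0.01  -1.   ]] q [-0.4   0.61  1.53 -0.    0.99  1.06]
shift [-0.596  1.888  0.124] turn [ 0.003 -0.003 -0.003]
change near pin/bracket 0.2849112426035503
```

{"op": "move_arm", "data": {"moves": "-0.3 0.95 0 0 0 0 0.6;-0.3 0.95 0 0 0 0 0.6;-0.3 0.95 0 0 0 0 0.6"}}

```text
time: 65.2
position: [0.5814, -0.236, 0.1488]
tool_rot: [0.998, 0.055, 0.0, 0.003]
ft_force: [0.1, -0.4, -0.4]
grip_width: 0.0522
grip_force: 0.0
```

{"op": "move_arm", "data": {"moves": "-0.3 0.94 0 0 0 0 0.6;-0.3 0.94 0 0 0 0 0.6;-0.3 0.94 0 0 0 0 0.6;-0.3 0.94 0 0 0 0 0.6;-0.3 0.94 0 0 0 0 0.6"}}

```text
time: 65.7
position: [0.5631, -0.3253, 0.1492]
tool_rot: [0.998, 0.058, -0.0, 0.0]
ft_force: [-0.3, -0.6, -0.3]
grip_width: 0.0519
grip_force: 0.0
```

```bash
python3 - <<'E'
from kin import *
o,r=state();c=shot('top','t14');topface(c,(325,450,110,240),.11)
plan([.5651,-.3273,.0675],vert(6.9))
w=shot('wrist','wr7');print('expected pin top px',proj(w,[.5651,-.3273,.085]))
g=cv2.cvtColor(w['image'],cv2.COLOR_RGB2HSV);u,v=proj(w,[.5651,-.3273,.085]).astype(int)
m=((g[:,:,1]<45)&(g[:,:,2]>125)).astype(np.uint8);k=np.zeros_like(m);k[max(v-40,0):v+40,u-45:u+45]=m[max(v-40,0):v+40,u-45:u+45]
for ct in cv2.findContours(k,0,2)[0]:
    if cv2.contourArea(ct)>60: print(cv2.boundingRect(ct),cv2.contourArea(ct))
E
```

```text
t 65.7 p [ 0.5631 -0.3253  0.1492] F [-0.3 -0.6 -0.3] w 0.0519 g 0.0
[[ 0.993  0.116 -0.   ]
 [ 0.116 -0.993 -0.   ]
 [-0.     0.    -1.   ]] q [-0.7   0.66  1.44 -0.    1.04  0.76]
shift [0.014 0.024 0.821] turn [ 0.001 -0.    -0.002]
expected pin top px [328.82222029 212.30772192]
(313, 187, 27, 37) 502.5
```

The pin is where it was left, so I'll grip it.

{"op": "move_arm", "data": {"moves": "0.01 0.02 0.3 0 0 0 0.6;0.01 0.02 0.6 0 0 0 0.6;0.01 0.02 0.81 0 0 0 0.6;0.01 0.02 0.81 0 0 0 0.6;0.01 0.02 0.81 0 0 0 0;0.01 0.02 0.81 0 0 0 0;0.01 0.02 0.81 0 0 0 0;0.01 0.02 0.81 0 0 0 0;0.01 0.02 0.81 0 0 0 0;0.01 0.02 0.81 0 0 0 0;0.01 0.02 0.81 0 0 0 0;0.01 0.02 0.81 0 0 0 0", "squeeze": 25}}

```text
time: 67.0
position: [0.5654, -0.3294, 0.0703]
tool_rot: [0.998, 0.058, 0.001, 0.002]
ft_force: [-1.1, 1.3, 5.4]
grip_width: 0.017
grip_force: 25.0
```

{"op": "move_arm", "data": {"moves": "0 0 0 0 0 0 0;0 0 0 0 0 0 0;0 0 -0.15 0 0 0 0;0 0 -0.3 0 0 0 0;0 0 -0.45 0 0 0 0;0 0 -0.45 0 0 0 0;0 0 -0.45 0 0 0 0"}}

```text
time: 67.7
position: [0.5654, -0.3294, 0.1156]
tool_rot: [0.998, 0.058, 0.002, 0.002]
ft_force: [-0.2, 0.0, -0.8]
grip_width: 0.0171
grip_force: 25.0
```

```bash
python3 - <<'E'
from kin import *
o,r=state()
M=r.as_matrix();print('yaw',np.degrees(np.arctan2(M[1,0],M[0,0])))
plan([.6147,-.2809,o['position'][2]],vert(6.9))
w=shot('wrist','wr8');g=w['image'].astype(int).max(2)
# bore search
u,v=proj(w,[.6147,-.2812,.047]).astype(int);print(u,v);print(g[v-12:v+13:2,u-12:u+13:2])
E
```

```text
t 67.7 p [ 0.5654 -0.3294  0.1156] F [-0.2  0.  -0.8] w 0.0171 g 24.994344329461455
[[ 0.993  0.116  0.004]
 [ 0.116 -0.993 -0.004]
 [ 0.003  0.005 -1.   ]] q [-0.7   0.7   1.45 -0.    0.98  0.76]
yaw 6.638747454282517
shift [ 0.545 -0.425 -0.   ] turn [ 0.003 -0.002 -0.003]
265 138
[[109 110 109 109 107 110 103 106 105 104 107 104 102]
 [113 112 111 111 108  97  93  94  95 101 103 103 106]
 [110 106 110 101  85  74  76  77  75  82  94 102 102]
 [109 109 100  82  72  87  94  95  87  83  81  93 104]
 [110 108  93  74  77 100 103 103 102  98  79  80 100]
 [109 106  85  76  80 103 104 105 103 102  80  79 102]
 [113 105  87  69  84 104 105 104 105  99  80  78 100]
 [108 102  83  73  81 101 103 106 101 101  82  78 100]
 [111 108  91  75  72  94 105 107 101 103  84  87 105]
 [109 109  96  79  74  77  96 106 104 103  84  91 103]
 [110 109 104  91  80  68  76  87  98  97  90  93 105]
 [106 106 104 103  96  84  77  78  82  93  98 102 105]
 [107 104 106 104 104  99  95  95  98  99 101 101 103]]
```

{"op": "move_arm", "data": {"moves": "0.14 -0.1 0 0 0 0 0;0.27 -0.21 0 0 0 0 0;0.41 -0.32 0 0 0 0 0;0.545 -0.425 0 0.003 -0.002 -0.003 0;0.545 -0.425 0 0.003 -0.002 -0.003 0;0.545 -0.425 0 0.003 -0.002 -0.003 0;0.545 -0.425 0 0.003 -0.002 -0.003 0"}}

```text
time: 68.45
position: [0.6141, -0.2808, 0.1145]
tool_rot: [0.998, 0.06, -0.001, -0.001]
ft_force: [0.7, -0.8, -1.0]
grip_width: 0.0172
grip_force: 25.0
```

```bash
python3 - <<'E'
from kin import *
o,r=state();plan([.6148,-.2811,.0715],vert(6.9))
E
```

```text
t 68.45 p [ 0.6141 -0.2808  0.1145] F [ 0.7 -0.8 -1. ] w 0.0172 g 24.99434548895806
[[ 0.993  0.12  -0.002]
 [ 0.12  -0.993  0.001]
 [-0.002 -0.001 -1.   ]] q [-0.59  0.73  1.39 -0.    1.02  0.86]
shift [0.008 0.005 0.43 ] turn [-0.001  0.001  0.   ]
```

{"op": "move_arm", "data": {"moves": "0.005 0.005 0.04 0 0 0 0;0.005 0.005 0.08 0 0 0 0;0.005 0.005 0.11 0 0 0 0;0.005 0.005 0.14 0 0 0 0;0.005 0.005 0.14 0 0 0 0"}}

```text
time: 68.95
position: [0.6146, -0.2812, 0.1]
tool_rot: [0.998, 0.06, -0.001, -0.001]
ft_force: [0.4, 0.2, -1.1]
grip_width: 0.0173
grip_force: 25.0
```

{"op": "move_arm", "data": {"moves": "0 0 0.06 0 0 0 0;0 0 0.12 0 0 0 0;0 0 0.18 0 0 0 0;0 0 0.23 0 0 0 0;0 0 0.27 0 0 0 0;0 0 0.285 0 0 0 0;0 0 0.285 0 0 0 0"}}

```text
time: 69.65
position: [0.6148, -0.281, 0.0718]
tool_rot: [0.998, 0.06, -0.001, -0.001]
ft_force: [0.4, -1.0, -0.4]
grip_width: 0.0174
grip_force: 25.0
```

The pin went in without resistance, so it's in the bore. I'll release it, retreat straight up and check.

{"op": "move_arm", "data": {"moves": "0 0 0.01 0 0 0 0;0 0 0.01 0 0 0 0.5;0 0 0.01 0 0 0 0.5;0 0 0.01 0 0 0 0.5;0 0 0.01 0 0 0 0.5;0 0 0.01 0 0 0 0.5;0 0 -0.3 0 0 0 0.5;0 0 -0.7 0 0 0 0.5;0 0 -0.95 0 0 0 0.5;0 0 -0.95 0 0 0 0.5"}}

```text
time: 70.65
position: [0.6177, -0.2828, 0.1721]
tool_rot: [0.998, 0.06, 0.003, 0.002]
ft_force: [0.6, -0.4, 0.2]
grip_width: 0.0435
grip_force: 0.0
```

{"op": "move_arm", "data": {"moves": "-0.4 0.1 -0.5 0 0 0 0.5;-0.8 0.2 -0.9 0 0 0 0.5;-0.8 0.2 -0.9 0 0 0 0.5;-0.8 0.2 -0.9 0 0 0 0.5"}}

```text
time: 71.05
position: [0.5376, -0.3121, 0.2591]
tool_rot: [0.998, 0.059, 0.001, 0.001]
ft_force: [0.4, 0.1, 0.4]
grip_width: 0.0438
grip_force: 0.0
```

```bash
python3 - <<'E'
from kin import *
state()
s=shot('scene','sc15')
a=load('scene0')['image'].astype(int);b=s['image'].astype(int)
d=np.abs(a-b).sum(2)
u,v=proj(s,[.6147,-.281,.07]).astype(int);print('pin px',u,v,'diff to start view around pin',d[v-12:v+12,u-10:u+10].mean(), 'typical',np.median(d))
print('pin brightness now/start',b[v-6:v+6,u-4:u+4].mean(),a[v-6:v+6,u-4:u+4].mean())
n=proj(s,[.5651,-.3273,.07]).astype(int);print('notch spot now/start',b[n[1]-5:n[1]+5,n[0]-3:n[0]+3].mean(),a[n[1]-5:n[1]+5,n[0]-3:n[0]+3].mean())
h=proj(s,[.598,-.131,.07]).astype(int);print('handle diff',d[h[1]-8:h[1]+8,h[0]-8:h[0]+8].mean())
c=shot('top','t15');p=onz(c,433,180,.085)
hsv=cv2.cvtColor(c['image'],cv2.COLOR_RGB2HSV)
m=((hsv[:,:,0]<16)&(hsv[:,:,1]>30)&(hsv[:,:,2]>90)).astype(np.uint8);k=np.zeros_like(m);k[120:175,320:440]=m[120:175,320:440]
for ct in cv2.findContours(k,0,2)[0]:
    x=cv2.minAreaRect(ct)
    if x[1][0]*x[1][1]>60: print(np.round(x[0],1),np.round(x[1],1),onz(c,*x[0],.11).round(3))
yaw=np.radians(6.75);X=np.array([np.cos(yaw),np.sin(yaw)]);Y=np.array([-X[1],X[0]])
for s_ in(1,0,-1):print('peg home',(np.array([.703,-.119])+.09*s_*Y).round(3))
E
```

```text
t 71.05 p [ 0.5376 -0.3121  0.2591] F [0.4 0.1 0.4] w 0.0438 g 0.0
[[ 0.993  0.118  0.002]
 [ 0.118 -0.993 -0.001]
 [ 0.001  0.001 -1.   ]] q [-0.71  0.5   1.41  0.    1.23  0.75]
pin px 228 266 diff to start view around pin 25.0375 typical 24.0
pin brightness now/start 114.51736111111111 111.88541666666667
notch spot now/start 129.25555555555556 122.35555555555555
handle diff 20.0625
peg home [ 0.692 -0.03 ]
peg home [ 0.703 -0.119]
peg home [ 0.714 -0.208]
```

The scene view around the pin, notch and handle matches the start view to within noise, so the pin is in the bore and the tray is home. I'll hand it in.

```bash
python3 -c "
from rig import robot
print(robot.hand_in())"
```

```text
the job is handed in; nothing more can be done
None
```

The job is handed in: all three copper beakers went mouth down onto pegs of their own, the tray is pushed home, and the pin is back in its bore. I checked the beakers on their pegs before the push but not afterwards, under the cover; the hand-in returned no verdict.

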